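# Release the microtome's handwheel brake and park the wheel in its top catch

## Robot

A 6-joint arm with a two-finger parallel gripper is mounted at the origin on the work surface. World frame = base frame: x ahead of the robot, y to its left, z up, the work surface at z = 0. Lengths are in m, angles in rad, forces in N, time in s.
With the tool pointing down it reaches from about 0.375 to 0.925 m from the base axis. Payload 5.7 kg.
Tool frame: the origin (TCP) lies on the centre line of the jaws, within the pads' length; the fingertips stand 14 mm ahead of it and the grasp point (between the pads) lies 5 mm behind it; z points along the fingers, y is the direction in which the jaws open and shut (so a half turn about z gives the same grasp; the last joint's range is limited). The gripper opens to 85 mm and grips with 20 to 120 N. Pads are 22 mm wide; open, the fingers measure 114 mm over their backs; the gripper's body (76 mm by 85 mm) begins 54 mm behind the grasp point. The pads swing forward as they close: fully open they stand 13 mm farther back than shut.
Start: joints at [-1.402, 0.359, 1.51, -0, 1.272, -0.115], TCP at [0.168, -0.576, 0.216] pointing down, gripper open.
Joint ranges: [-2.97, 2.97], [-1.01, 2.36], [0.21, 2.38], [-0.96, 4.11], [0.2, 2.71], [-2.98, 2.98]. Speed limits (rad/s): [2.39, 2.39, 3.14, 3.14, 3.14, 3.14].

## Interface

Orientations are given as a unit quaternion [w, x, y, z].
In Python, from workcell import robot, viewer gives the robot as it stands. The module is installed in compiled form; this text tells all that it offers.
- The arm moves only by the tool play_rows, never from a script. Its argument "steps" is a list of rows, each a list of 2 entries, a list of its own where there are three numbers: the shift along the world's x, y, z as a fraction of full scale, then the turn, a rotation vector about the world's x, y, z as a fraction of full scale. In form: [[[x, y, z], [ax, ay, az]], ...]. A call has 1 to 12 rows; each row is the pose to reach, as a shift and turn from the pose measured when the call began, turning the shorter way round; what a row does not reach only later rows make up. Full scale, the value 1, is 0.25 m for a shift and 180 degrees for a turn. A row lasts 1/8 s, in which the tool goes at most 62.5 mm and 10.7 degrees, less where a joint would pass 70% of its speed; a pose out of reach is approached as far as the arm can. A call with a number of a shift or a turn outside -1 to 1 is refused whole. A call with a gripper value outside its range is refused whole. "hand" is the opening, from -1 (shut) to 1 (fully open), set as the call begins (left out, the last holds). The fingers move at their own pace and stop on an object; "squeeze" is the grip in N (left out, the last holds). Time passes only in rows, so rows that repeat a pose let the fingers close. It gives the time, the measured TCP pose, the force and the opening at its end, in the units of the state.
- robot.get_state(): the state, without advancing time (a new reading comes with each control period).
- viewer.grab_frame(name): name is "side" or "top" or "wrist"; returns (picture, depth): 384x512x3 uint8, red, green, blue; 384x512 float32, m along the optical axis (not along the pixel's ray), 0 where there is no reading.
- viewer.camera_params(name): a dict with "fov_y" (degrees; the focal length in pixels is half the picture's height over the tangent of half this angle, whatever the lens; pixels are square), "cx", "cy" (the principal point, pixels), "camera_from_world" (4x4, takes a point from world to camera coordinates); the wrist camera has in their place "tool_from_camera" (4x4, takes a point from camera to tool coordinates, whose origin is the TCP and whose axes are the flange's). Camera axes: x right, y down, z forward; pixel columns grow to the right and rows downward; lengths in m; the calibration is good to about 2 mm. A picture is of the moment at which its call begins: read the wrist's pose just before it. camera_params takes no time and is no camera call.
- robot.sign_off(): hands the job in, once; it reports no verdict.
The state is a dict: "time_s": time; "joint_positions": joint angles; "joint_vel": joint speeds; "joint_efforts": joint torques, N m; "tool_pos": TCP position; "eef_rot": TCP orientation; "force": force on the tool from outside, world axes, zero at the start; "torque": the same for the moment, N m; "gripper_width": opening from 0.0 (shut) to 1.0 (fully open).
Only numpy, scipy, OpenCV 4.12 (cv2) and the standard library are available. Lean on these libraries where they do the work, as an engineer would, in place of code of your own. Each camera call takes 0.05 s, during which the arm holds its last target.

## Task

The rotary microtome has been left with its handwheel brake on and its wax block halfway: park it so that the blade can be changed. Push the red brake lever back towards the handwheel, over its spring, until it stays in its released notch; then wind the handwheel by its black crank handle, up the front side, until it drops into the catch near the top, and leave it resting in the catch without carrying it on over the top. Keep off the blade holder, the wax block and its head, and leave everything else on the bench where it is.

Things in the scene. Friction and masses are not known exactly. Their poses are not given: they have to be found in the camera images.
- microtome: Rotary microtome, fixed: grey base 440 deep (x) x 305 wide x 34 mm high, ivory housing 265 high (x 0 to 240, y -95 to 150). Origin on the bench below it; x points from its front (blade side, nearest the robot) to its rear, y to its left, z up. The handwheel is on its right (-y) side, the brake lever on the base in front of the wheel.
- brake_lever (a joint): rad. 0 = brake on: lever leans 0.30 to the front, wheel locked. 0.60 = released: it leans 0.30 to the rear. It turns about a line along the machine's y through (-85, -125, 42) mm in the microtome's frame. A spring resists, up to 15 N at the knob at first, easing to 6 N; past 0.45 it pulls the lever on to its notch at 0.60. Let go before that, it springs back on.
- brake_knob (a point): Middle of the lever's red knob, an upright cylinder 24 mm across, 36 long, leaning with the lever, on a 10 mm steel stem; 85 mm from the lever's axis, 123 mm above the bench. It is pushed best from the front with closed fingers; pinched from its sides it slips. At least 50 mm is free in front of it and 30 mm on its left and right.
- handwheel (a joint): rad. 0 = crank handle exactly at the top; -1.57 = handle level with the axle on the machine's front side; it grows as the handle rises up the front side to the top and on to the rear. Starts between -2.0 and -1.1. With the brake off it turns with 3 to 7 N at the handle and stays where it is left.
- catch_pin (a joint): m. Sprung pin inside the housing, unseen: under 0.0015 = riding on the wheel, about 0.0035 = dropped into the notch. The notch comes within 0.40 rad either side of the top, unmarked, different on each machine. Moving up slowly, the pull at the handle falls away or turns round as the wheel is drawn in over the last 0.1 rad, then rises sharply; forcing it on takes over 20 N. Let go there, the wheel stays.
- wheel_axle (a point): Centre of the handwheel, a dark disc 170 mm across and 22 thick, at (60, -140, 155) mm in the microtome's frame. Its axle lies along the microtome's y.
- crank_handle (a point): Best grip point on the crank handle's axis: 71 mm outward (-y of the microtome) of wheel_axle, 70 mm from the axle, 60 mm off the wheel's outer face. The handle is a black cylinder 25 mm across and 95 long along the microtome's y, from 5 to 100 mm off the wheel; it spins on its spindle, so a gripper may keep pointing down while cranking.
- blade_holder: Steel blade holder at the microtome's front, up to 130 mm above the bench, x -195 to -85 and y -40 to 110 mm in the microtome's frame. Origin and axes as microtome. Not to be touched.
- object_head: Head with the clamped wax block above the blade: x -112 to 0, y 5 to 80 mm in the microtome's frame; it rises with the crank handle, 19 mm per rad. Origin: mid-height of the head, 35 mm left of the microtome's x axis. Not to be touched.
- slide_box: Loose orange slide box, 97 x 127 x 36 mm, origin under its centre. Bystander.
- block_tray: Loose aluminium tray with six wax-block cassettes, 125 x 115 x 20 mm, origin under its centre. Bystander.
- stain_jar: Loose open amber glass jar, 64 mm across, 75 high, origin under its centre. Bystander.
- section_brush: Loose small brush, 160 mm long, origin under its centre. Bystander.
- forceps: Loose steel forceps, 130 mm long, 8 high, origin under the centre. Bystander.
- slide_rack: Loose white rack of glass slides, 95 x 72 x 47 mm, origin under its centre. Bystander.
- blade_dispenser: Loose blue blade dispenser, 105 x 38 x 15 mm, origin under its centre. Bystander.

How it is judged:
By the outcome, as a careful person would: the job done as asked, in the order asked, and still so for the second after the job is handed in, with the robot touching nothing.
It also fails if it takes over 67 s, if anything falls off the work surface, if the arm or the gripper's body presses on something with over 40 N, if the wrist force passes 120 N, or if a joint passes its speed limit or range.

## Working session

There is one attempt and no reset: what is moved stays moved. The work goes in short steps, Python scripts to look and compute and a tool call to move; the robot and the scene stay as the last step left them, time stands still between calls to the robot, and variables do not carry over. Pictures are saved under pics/ and viewed, and the job is handed in when it is done.

Besides the shell and the picture viewer there is one more tool, called after "Emit:" by a JSON object that holds its "fn" and its "kwargs". play_rows: Moves the arm, as the interface text tells. Its arguments: {"type":"object","properties":{"steps":{"type":"array","items":{"type":"array"}},"hand":{"type":"number"},"squeeze":{"type":"number"}},"required":["steps"]}

```bash
mkdir -p pics
python3 - <<'E'
from workcell import robot, viewer
import cv2, numpy as np
s=robot.get_state(); print(s)
for n in ["side","top","wrist"]:
    p,d=viewer.grab_frame(n); cv2.imwrite(f"pics/{n}0.png",p[:,:,::-1]); np.savez(f"{n}0.npz",p=p,d=d)
    print(n,viewer.camera_params(n))
E
```

```text
{'time_s': 0.0, 'joint_positions': array([-1.40211700e+00,  3.59484297e-01,  1.51151308e+00, -1.87841367e-05,
        1.27250033e+00, -1.15106285e-01]), 'joint_vel': array([ 1.08521205e-03,  1.11412411e-04,  5.47547221e-04, -7.15728145e-05,
        6.31438853e-05, -1.76723276e-03]), 'joint_efforts': array([ 5.51181074e-04, -5.27619052e+01, -2.78617001e+01,  5.06473771e-05,
        1.33512961e-02, -1.30475172e-05]), 'tool_pos': array([ 0.16784967, -0.57525654,  0.21563527]), 'eef_rot': array([-9.51945561e-04,  9.89949254e-01,  1.41419826e-01, -3.44832983e-05]), 'force': array([-9.88257561e-01, -6.01134688e-05,  4.88652882e-01]), 'torque': array([ 0.06597607, -0.01299435, -0.06042251]), 'gripper_width': 1.005019387709273}
side {'fov_y': 42.431185199068125, 'cx': 258.5309954626531, 'cy': 194.30005460601143, 'camera_from_world': array([[ 0.95171008, -0.30697959, -0.00338598, -0.49686362],
       [-0.23542441, -0.72270435, -0.64982595,  0.25265694],
       [ 0.19703624,  0.61924305, -0.7600755 ,  1.78541495],
       [ 0.        ,  0.        ,  0.        ,  1.        ]])}
top {'fov_y': 55.89806760808075, 'cx': 257.0354786862333, 'cy': 191.31976246161173, 'camera_from_world': array([[ 0.02504318, -0.99967312, -0.00514676,  0.03447838],
       [-0.99784645, -0.02468455, -0.06077117,  0.54392519],
       [ 0.06062426,  0.00665758, -0.99813846,  1.25287168],
       [ 0.        ,  0.        ,  0.        ,  1.        ]])}
wrist {'fov_y': 62.850600608885316, 'cx': 260.0861417999275, 'cy': 193.85824298126252, 'tool_from_camera': array([[ 1.41343048e-04, -9.46757148e-01, -3.21948571e-01,
         8.19418807e-02],
       [ 9.99999531e-01,  4.42292160e-04, -8.61629176e-04,
         7.25707846e-04],
       [ 9.58148910e-04, -3.21948298e-01,  9.46756767e-01,
        -1.57831264e-01],
       [ 0.00000000e+00,  0.00000000e+00,  0.00000000e+00,
         1.00000000e+00]])}
```

View pics/side0.png

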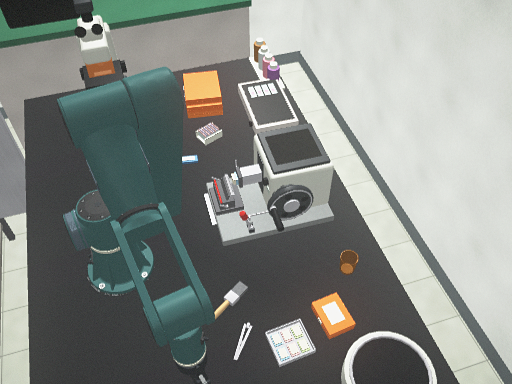

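View pics/top0.png

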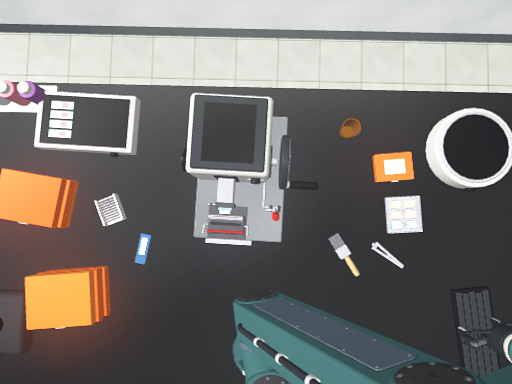

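View pics/wrist0.png

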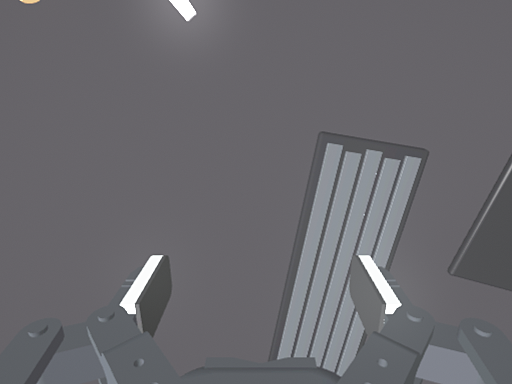

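The side view shows the wheel at about (290,202), the crank handle at (277,220) and the red knob at (243,214). The top view has the housing at cols 187-273, rows 94-178, the knob at (276,216) and the handle at about (300,185). Next I'll measure the pose.

```bash
cat > h.py <<'E'
import numpy as np, cv2
from workcell import robot, viewer
def cam(n):
    c=viewer.camera_params(n); f=192/np.tan(np.radians(c['fov_y']/2)); return c,f
def cloud(n,d):
    c,f=cam(n); v,u=np.mgrid[0:384,0:512]
    P=np.stack([(u-c['cx'])/f*d,(v-c['cy'])/f*d,d],-1)
    T=np.linalg.inv(c['camera_from_world']); return P@T[:3,:3].T+T[:3,3]
def ray(n,u,v):
    c,f=cam(n); T=np.linalg.inv(c['camera_from_world'])
    return T[:3,3],T[:3,:3]@np.array([(u-c['cx'])/f,(v-c['cy'])/f,1])
def plane(n,u,v,z):
    o,r=ray(n,u,v); return o+r*(z-o[2])/r[2]
E
python3 - <<'E'
from h import *
z=np.load('top0.npz'); p,d=z['p'],z['d']; P=cloud('top',d)
ok=d>0
# housing top
reg=np.zeros(ok.shape,bool); reg[80:200,170:300]=1
m=ok&reg&(abs(P[...,2]-0.299)<.02); print('z levels',np.histogram(P[...,2][ok&reg],bins=np.arange(-.02,.34,.02)))
for lo,hi,name in [(.25,.32,'housing'),(.02,.045,'base')]:
    r2=np.zeros_like(reg); r2[80:250,180:300]=1
    m=ok&r2&(P[...,2]>lo)&(P[...,2]<hi)
    k,l,st,c=cv2.connectedComponentsWithStats(m.astype(np.uint8)); i=1+st[1:,4].argmax(); q=P[l==i]
    print(name,len(q),np.median(q[:,2]),cv2.minAreaRect(q[:,:2].astype(np.float32)), q[:,:2].min(0),q[:,:2].max(0))
for n in ['top','side']:
    z=np.load(n+'0.npz'); p,d=z['p'],z['d']; P=cloud(n,d)
    hsv=cv2.cvtColor(p,cv2.COLOR_RGB2HSV)
    m=((hsv[...,0]<8)|(hsv[...,0]>172))&(hsv[...,1]>150)&(hsv[...,2]>80)
    k,l,st,c=cv2.connectedComponentsWithStats(m.astype(np.uint8))
    for i in range(1,k):
        if st[i,4]>15: print(n,c[i],st[i],np.median(P[l==i],0), plane(n,*c[i],.123))
E
python3 -c "
import cv2
a=cv2.imread('pics/top0.png')[80:260,170:340];cv2.imwrite('pics/topc.png',cv2.resize(a,None,fx=3.3,fy=3.3,interpolation=2))
a=cv2.imread('pics/side0.png')[115:255,195:345];cv2.imwrite('pics/sidec.png',cv2.resize(a,None,fx=4,fy=4,interpolation=2))"
```

```text
z levels (array([2991, 1530, 1829,   22,   51,   28,   31,   47,   64,  561,  209,
        234,  525, 1099, 5409,    0,    0]), array([-0.02,  0.  ,  0.02,  0.04,  0.06,  0.08,  0.1 ,  0.12,  0.14,
        0.16,  0.18,  0.2 ,  0.22,  0.24,  0.26,  0.28,  0.3 ,  0.32]))
housing 5555 0.2647725280204343 ((0.692474365234375, 0.12949660420417786), (0.22125160694122314, 0.2214941680431366), 89.79368591308594) [0.5814224 0.0188704] [0.8030007  0.24037794]
base 2854 0.03308042584241111 ((0.5908277630805969, 0.037366800010204315), (0.17275729775428772, 0.43973568081855774), 88.17169952392578) [ 0.3689498  -0.05504443] [0.809562   0.12670237]
top [275.28571429 215.76190476] [273 212   6   8  42] [ 0.45901722 -0.011797    0.13844472] [ 0.4595558  -0.01304448  0.123     ]
top [224.875 231.25 ] [207 230  37   4  72] [0.40501027 0.1484724  0.10074873] [0.40617903 0.14677445 0.123     ]
side [217.42105263 190.73684211] [214 180   8  23  38] [0.40539914 0.14673114 0.10013302] [0.40181021 0.12654716 0.123     ]
side [243.11363636 214.95454545] [240 211   8   9  44] [ 0.45811036 -0.02117918  0.13437572] [ 0.46007989 -0.01339257  0.123     ]
```

View pics/topc.png

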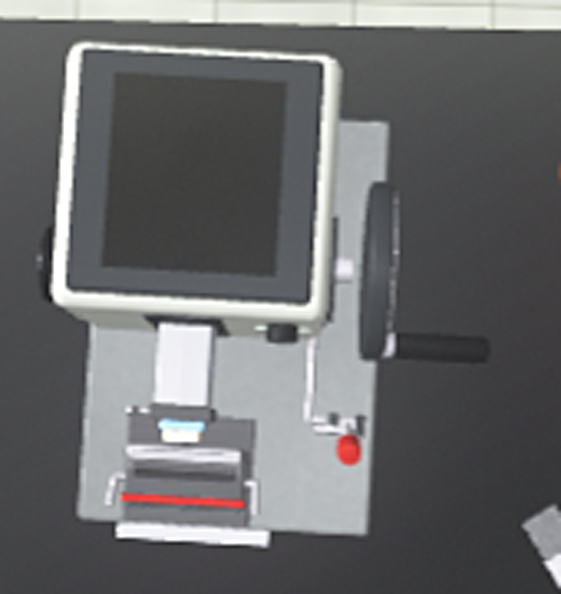

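View pics/sidec.png

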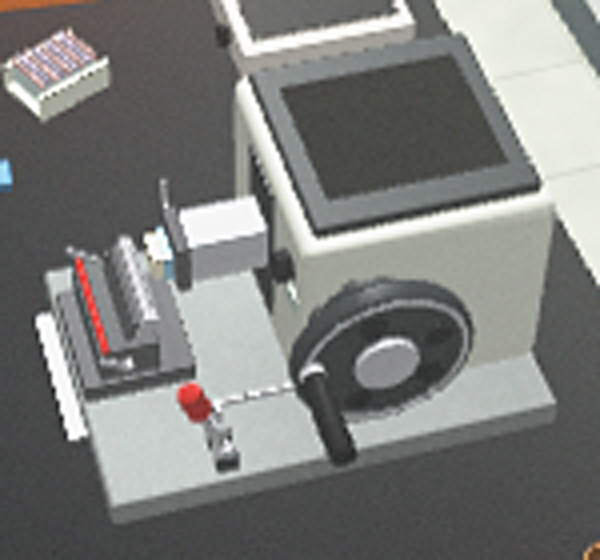

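Run:
```python
from h import *
z=np.load('top0.npz'); p,d=z['p'],z['d']
g=cv2.cvtColor(p,cv2.COLOR_RGB2GRAY).astype(float)
# right base edge: rows 120..135 and 195..238 : last bright->dark transition
def sub(prof,thr):
    pass
pts=[]
for r in list(range(120,132))+list(range(196,238)):
    pr=g[r,276:296]; dg=np.diff(pr); i=dg.argmin()
    w=-dg[max(i-1,0):i+2].clip(max=0); w=w
    c=276+np.sum(w*(np.arange(max(i-1,0),i+2)+.5))/w.sum(); pts.append(plane('top',c,r,.034)[:2])
pts=np.array(pts); 
for _ in range(3):
    a=np.polyfit(pts[:,0],pts[:,1],1); e=pts[:,1]-np.polyval(a,pts[:,0]); pts=pts[abs(e)<.003]
print('right edge dy/dx',a,len(pts),e.std())
# front edge: col 255-280 transitions
f=[]
for c in range(256,279):
    pr=g[225:255,c]; dg=np.diff(pr); i=dg.argmin(); w=-dg[i-1:i+2].clip(max=0)
    r=225+np.sum(w*(np.arange(i-1,i+2)+.5))/w.sum(); f.append(plane('top',c,r,.034)[:2])
f=np.array(f); b=np.polyfit(f[:,1],f[:,0],1); print('front dx/dy',b,(f[:,0]-np.polyval(b,f[:,1])).std())
# housing top rim edges, height .265 : bright rim
P=cloud('top',d)
yaw=np.arctan(a[0]); 
for y in (yaw,-np.arctan(b[0]),0.0):
  R=np.array([[np.cos(y),-np.sin(y)],[np.sin(y),np.cos(y)]])
  o=np.array([.4598,-.0132])-R@np.array([-.1101,-.125]); print('yaw',y,'origin',o)
  L=lambda q:(q[...,:2]-o)@R
  for n in('top','side'):
    dd=np.load(n+'0.npz')['d']; Q=cloud(n,dd); l=L(Q)
    m=(dd>0)&(l[...,0]>-.05)&(l[...,0]<.17)&(l[...,1]<-.155)&(l[...,1]>-.27)&(Q[...,2]>.06)&(Q[...,2]<.26)
    q=np.c_[l[m],Q[m][:,2]]; 
    h=q[q[:,1]<-.175]; print(n,len(h),'handle med',np.median(h,0), h.min(0),h.max(0))
    A=np.c_[h[:,1],np.ones(len(h))]; print(' slope x vs y, z vs y',np.linalg.lstsq(A,h[:,[0,2]],rcond=None)[0])
    bm=(dd>0)&(abs(Q[...,2]-.034)<.006); lb=l[bm]; lb=lb[(lb[:,0]>-.3)&(lb[:,0]<.3)&(abs(lb[:,1])<.25)]; print(' base ext',np.percentile(lb,[.5,99.5],axis=0))
    hm=(dd>0)&(Q[...,2]>.25)&(Q[...,2]<.28); lb=l[hm]; lb=lb[(abs(lb[:,0]-.12)<.2)&(abs(lb[:,1])<.25)]; print(' housing ext',np.percentile(lb,[.5,99.5],axis=0))
```

```text
right edge dy/dx [-0.03202273 -0.02546442] 50 0.000356210599760009
front dx/dy [0.03508713 0.37187086] 0.0004231159835602686
yaw -0.03201179288222172 origin [0.57384438 0.10821206]
top 188 handle med [-0.01153756 -0.21198337  0.17137574] [-0.02238122 -0.24909574  0.15978038] [ 0.00200609 -0.17545147  0.1774813 ]
 slope x vs y, z vs y [[ 0.00127477  0.00572869]
 [-0.01071485  0.17217344]]
 base ext [[-0.19901434 -0.15491633]
 [ 0.23154553  0.146354  ]]
 housing ext [[ 0.01257303 -0.08096351]
 [ 0.22454174  0.13192202]]
side 143 handle med [-0.0123722  -0.21977961  0.16922809] [-0.02276499 -0.25530397  0.15098523] [ 0.00162881 -0.17543016  0.18042176]
 slope x vs y, z vs y [[-0.01813673  0.04506357]
 [-0.01579664  0.17833075]]
 base ext [[-0.19840551 -0.15987851]
 [ 0.23105003  0.13640848]]
 housing ext [[ 0.01216617 -0.08570538]
 [ 0.22504335  0.13095667]]
yaw -0.03507274225463467 origin [0.57421548 0.10786241]
top 188 handle med [-0.01123552 -0.21169222  0.17137574] [-0.02212912 -0.2487733   0.15978038] [ 0.00222598 -0.17517106  0.1774813 ]
 slope x vs y, z vs y [[-0.00145234  0.0057
[... 528 characters left out ...]
.5699 0.1118]
top 198 handle med [-0.013823   -0.21409209  0.17137574] [-0.02528748 -0.25239766  0.15978038] [-0.00035611 -0.17505991  0.1774813 ]
 slope x vs y, z vs y [[ 0.0322854   0.00521872]
 [-0.0068417   0.17207858]]
 base ext [[-0.19686888 -0.16282316]
 [ 0.23140378  0.14651994]]
 housing ext [[ 0.01612669 -0.08899546]
 [ 0.22994107  0.12491319]]
side 149 handle med [-0.01538645 -0.22009435  0.16938931] [-0.02642374 -0.25853891  0.15098523] [-0.001051   -0.17534746  0.18042176]
 slope x vs y, z vs y [[ 0.01969752  0.04478617]
 [-0.0104066   0.17840662]]
 base ext [[-0.19727974 -0.16760437]
 [ 0.23115268  0.13844488]]
 housing ext [[ 0.01560945 -0.09364847]
 [ 0.23033167  0.12435775]]
```

Yaw is about -0.033 and the origin about (0.573, 0.107). The housing and base extents agree with the sizes given. The handle is at local (-11, …, 165) mm, so the wheel is at about -1.43 rad. Next I close the fingers and go to the front of the knob.

Emit:
{"fn": "play_rows", "kwargs": {"steps": [[[0.1,0.2,0.03],[0,0,0.058]],[[0.2,0.4,0.06],[0,0,0.116]],[[0.3,0.6,0.09],[0,0,0.174]],[[0.4,0.8,0.12],[0,0,0.232]],[[0.5,1.0,0.12],[0,0,0.29]]], "hand": -1, "squeeze": 100}}

```text
time_s: 0.78
tool_pos: [0.2936, -0.3241, 0.2463]
eef_rot: [0.0, 0.825, 0.565, -0.0]
force: [1.6, -0.8, -0.9]
gripper_width: 0.002
```

Emit:
{"fn": "play_rows", "kwargs": {"steps": [[[0.09,0.24,0],[0,0,0.035]],[[0.18,0.48,0],[0,0,0.07]],[[0.27,0.72,0],[0,0,0.107]],[[0.35,0.96,0],[0,0,0.107]],[[0.35,0.96,0],[0,0,0.107]]]}}

```text
time_s: 1.4
tool_pos: [0.3813, -0.0803, 0.2462]
eef_rot: [-0.0, 0.717, 0.697, 0.0]
force: [0.7, -0.1, -0.4]
gripper_width: 0.002
```

Run:
```python
from h import *
s=robot.get_state(); print({k:np.round(s[k],4) for k in s})
for n in ["side","wrist"]:
    p,d=viewer.grab_frame(n); cv2.imwrite(f"pics/{n}1.png",p[:,:,::-1]); np.savez(f"{n}1.npz",p=p,d=d)
```

```text
{'time_s': np.float64(1.4), 'joint_positions': array([-3.860e-01,  1.320e-02,  1.880e+00,  7.000e-04,  1.249e+00,
       -3.582e-01]), 'joint_vel': array([ 0.0634,  0.0166, -0.0175, -0.0419, -0.0069,  0.0913]), 'joint_efforts': array([  1.1815, -28.8561, -27.3983,   0.5192,   0.0572,   0.4216]), 'tool_pos': array([ 0.3813, -0.0803,  0.2462]), 'eef_rot': array([-4.000e-04,  7.169e-01,  6.972e-01,  2.000e-04]), 'force': array([ 0.7334, -0.1232, -0.4028]), 'torque': array([ 0.015 ,  0.0382, -0.0092]), 'gripper_width': np.float64(0.0016)}
```

View pics/wrist1.png

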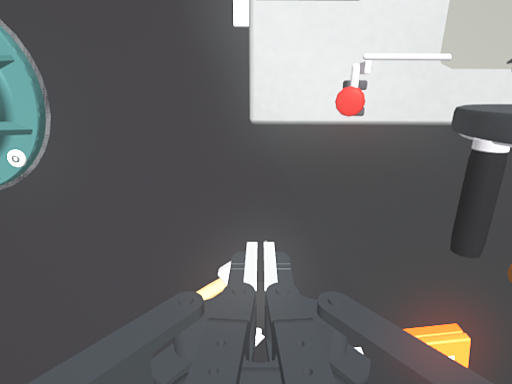

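View pics/side1.png

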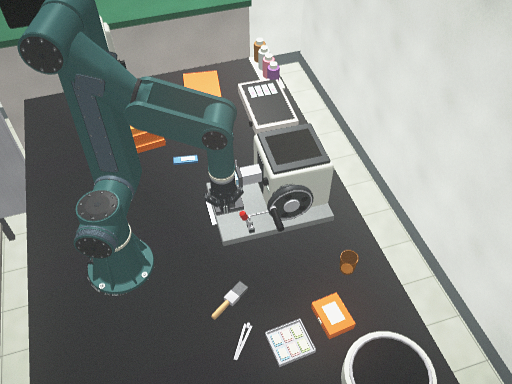

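The wrist view shows the knob at (350,101) and the machine edges parallel to the image. I'll move in front of the knob and descend.

Emit:
{"fn": "play_rows", "kwargs": {"steps": [[[0.04,0.14,0],[0,0,0]],[[0.085,0.27,0],[0,0,0]],[[0.085,0.27,-0.18],[0,0,0]],[[0.085,0.27,-0.36],[0,0,0]],[[0.085,0.27,-0.53],[0,0,0]],[[0.085,0.27,-0.53],[0,0,0]]]}}

```text
time_s: 2.25
tool_pos: [0.3996, -0.017, 0.1116]
eef_rot: [-0.003, 0.719, 0.695, -0.003]
force: [-0.1, -1.3, 0.5]
gripper_width: -0.001
```

Run:
```python
from h import *
s=robot.get_state(); print({k:np.round(s[k],4) for k in s if k in('tool_pos','force','joint_positions')})
for n in ["wrist"]:
    p,d=viewer.grab_frame(n); cv2.imwrite(f"pics/{n}2.png",p[:,:,::-1]); np.savez(f"{n}2.npz",p=p,d=d)
```

```text
{'joint_positions': array([-2.1450e-01,  2.2290e-01,  2.0412e+00, -1.6000e-03,  8.8490e-01,
       -1.7970e-01]), 'tool_pos': array([ 0.3996, -0.017 ,  0.1116]), 'force': array([-0.089 , -1.2617,  0.4653])}
```

View pics/wrist2.png

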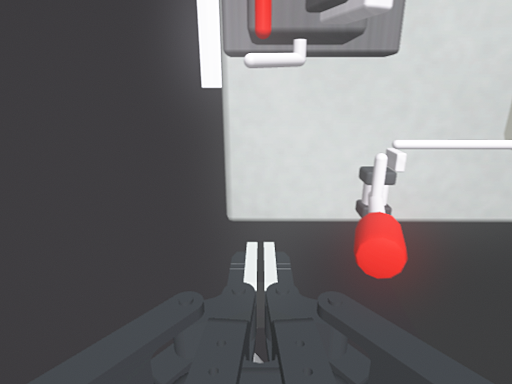

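```bash
cat >> h.py <<'E'
from scipy.spatial.transform import Rotation as Ro
def wray(s,u,v):
    c,f=cam('wrist'); T=np.array(c['tool_from_camera']); q=s['eef_rot']; R=Ro.from_quat([q[1],q[2],q[3],q[0]]).as_matrix()
    o=R@T[:3,3]+s['tool_pos']; r=R@T[:3,:3]@np.array([(u-c['cx'])/f,(v-c['cy'])/f,1]); return o,r
E
python3 - <<'E'
from h import *
s=robot.get_state()
for (u,v,z) in [(380,247,.123),(382,258,.14),(378,216,.106)]:
    o,r=wray(s,u,v); print(o, o+r*(z-o[2])/r[2])
E
```

```text
[0.40391519 0.06486464 0.27100414] [ 0.46377241 -0.01692235  0.123     ]
[0.40391519 0.06486464 0.27100414] [ 0.45835778 -0.01339661  0.14      ]
[0.40391519 0.06486464 0.27100414] [ 0.46776124 -0.00651597  0.106     ]
```

Emit:
{"fn": "play_rows", "kwargs": {"steps": [[[0.06,0.014,0.01],[0,0,0]],[[0.12,0.012,0.01],[0,0,0]],[[0.16,0.012,0.01],[0,0,0]],[[0.2,0.01,0.01],[0,0,0]],[[0.24,0.01,0.01],[0,0,0]]]}}

```text
time_s: 2.92
tool_pos: [0.4464, -0.0148, 0.1183]
eef_rot: [-0.011, 0.717, 0.697, -0.012]
force: [-58.1, -8.3, 99.0]
gripper_width: 0.002
```

Emit:
{"fn": "play_rows", "kwargs": {"steps": [[[-0.03,0,0.005],[0,0,0]],[[-0.06,0,0.01],[0,0,0]],[[-0.1,0,0.01],[0,0,0]]]}}

```text
time_s: 3.3
tool_pos: [0.4232, -0.015, 0.1214]
eef_rot: [-0.009, 0.717, 0.697, -0.011]
force: [0.7, -0.2, 0.7]
gripper_width: -0.002
```

Run:
```python
from h import *
s=robot.get_state(); print({k:np.round(s[k],4) for k in s if k in('tool_pos','force','joint_positions','eef_rot','torque')})
for n in ["wrist","side"]:
    p,d=viewer.grab_frame(n); cv2.imwrite(f"pics/{n}3.png",p[:,:,::-1]); np.savez(f"{n}3.npz",p=p,d=d)
a=cv2.imread('pics/side3.png')[115:255,175:325];cv2.imwrite('pics/sidec3.png',cv2.resize(a,None,fx=4,fy=4,interpolation=2))
```

```text
{'joint_positions': array([-0.1914,  0.248 ,  1.9671, -0.0098,  0.9549, -0.1565]), 'tool_pos': array([ 0.4232, -0.015 ,  0.1214]), 'eef_rot': array([-0.0093,  0.7172,  0.6967, -0.0114]), 'force': array([ 0.739 , -0.1925,  0.6945]), 'torque': array([-0.0002, -0.0781,  0.0015])}
```

View pics/wrist3.png

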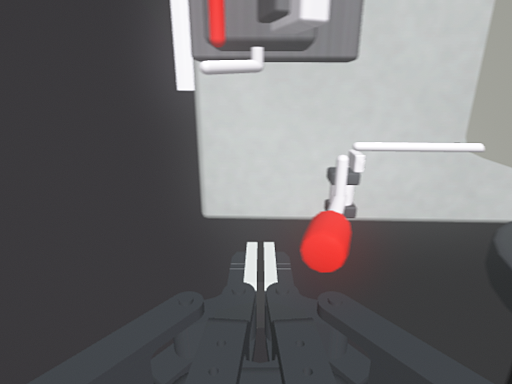

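View pics/sidec3.png

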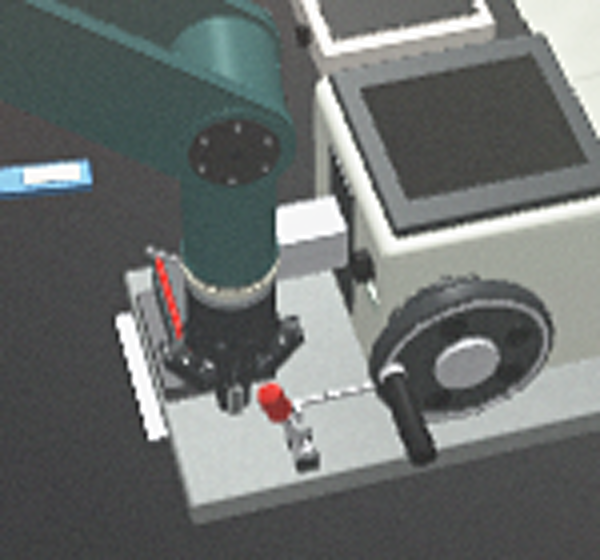

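The side view shows the cause of the high force. When shut, the finger knuckles bulge out along the jaw direction, and the knob top jammed under them. I'll rise, turn 90° so the flat sides of the pads face the knob, and go back down.

```bash
cat >> h.py <<'E'
def turn(yaw):
    s=robot.get_state(); q=s['eef_rot']; R=Ro.from_quat([q[1],q[2],q[3],q[0]]); D=Ro.from_quat([np.cos(yaw/2),np.sin(yaw/2),0,0])
    return (D*R.inv()).as_rotvec()/np.pi
O=np.array([.573,.107]); Y=-.033; RR=np.array([[np.cos(Y),-np.sin(Y)],[np.sin(Y),np.cos(Y)]])
def go(x,y,z):
    t=np.r_[O+RR@np.array([x,y])/1000,z/1000]; s=robot.get_state(); return t,(t-s['tool_pos'])/.25
E
python3 -c "
from h import *
print(turn(3.1086)); print(go(-164,-125,116),go(-88,-125,116))"
```

```text
[ 0.00864938 -0.00773728  0.49876143]
(array([ 0.40496504, -0.01252093,  0.116     ]), array([-0.06414239,  0.008582  , -0.01913104])) (array([ 0.48092366, -0.01502847,  0.116     ]), array([ 0.2396921 , -0.00144818, -0.01913104]))
```

Emit:
{"fn": "play_rows", "kwargs": {"steps": [[[-0.04,0.008,0.15],[0,0,0]],[[-0.064,0.008,0.25],[0.001,-0.001,0.055]],[[-0.064,0.008,0.25],[0.002,-0.002,0.11]],[[-0.064,0.008,0.25],[0.003,-0.003,0.165]],[[-0.064,0.008,0.25],[0.004,-0.004,0.22]],[[-0.064,0.008,0.25],[0.005,-0.005,0.275]],[[-0.064,0.008,0.25],[0.006,-0.006,0.33]],[[-0.064,0.008,0.25],[0.007,-0.007,0.385]],[[-0.064,0.008,0.25],[0.008,-0.008,0.44]],[[-0.064,0.008,0.25],[0.009,-0.008,0.499]],[[-0.064,0.008,0.15],[0.009,-0.008,0.499]],[[-0.064,0.008,0.15],[0.009,-0.008,0.499]]]}}

```text
time_s: 4.9
tool_pos: [0.4041, -0.0124, 0.1572]
eef_rot: [-0.002, 0.016, 1.0, 0.001]
force: [0.3, 0.6, 0.4]
gripper_width: 0.002
```

```bash
python3 -c "
from h import *
s=robot.get_state(); print({k:np.round(s[k],4) for k in s if k in('tool_pos','force','joint_positions','eef_rot','torque')})
print(turn(3.1086)); print(go(-164,-125,116),go(-88,-125,116))
p,d=viewer.grab_frame('side'); a=p[115:255,175:325,::-1];cv2.imwrite('pics/sidec4.png',cv2.resize(a,None,fx=4,fy=4,interpolation=2))"
```

```text
{'joint_positions': array([-2.0320e-01,  1.5180e-01,  1.9806e+00,  1.6000e-03,  1.0127e+00,
       -1.7424e+00]), 'tool_pos': array([ 0.4041, -0.0124,  0.1572]), 'eef_rot': array([-0.0016,  0.0162,  0.9999,  0.001 ]), 'force': array([0.2709, 0.5695, 0.4287]), 'torque': array([0.0364, 0.0437, 0.0312])}
[-0.00063706 -0.00101195 -0.00015666]
(array([ 0.40496504, -0.01252093,  0.116     ]), array([ 0.00347614, -0.00045968, -0.16477966])) (array([ 0.48092366, -0.01502847,  0.116     ]), array([ 0.30731063, -0.01048985, -0.16477966]))
```

View pics/sidec4.png

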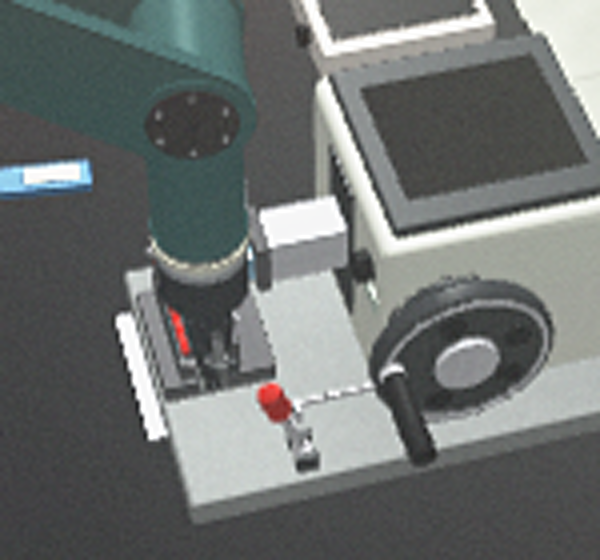

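Emit:
{"fn": "play_rows", "kwargs": {"steps": [[[0,0,-0.08],[0,0,0]],[[0,0,-0.15],[0,0,0]],[[0.06,-0.002,-0.15],[0,0,0]],[[0.1,-0.003,-0.15],[0,0,0]],[[0.13,-0.004,-0.15],[0,0,0]],[[0.15,-0.005,-0.15],[0,0,0]]]}}

```text
time_s: 5.7
tool_pos: [0.4365, -0.0135, 0.1206]
eef_rot: [-0.007, 0.015, 1.0, 0.001]
force: [-22.6, -3.5, 26.5]
gripper_width: -0.002
```

There is still upward load because the knob's upper rim meets the wider part above the pads. I'll back off and raise so that only the tips push.

Emit:
{"fn": "play_rows", "kwargs": {"steps": [[[-0.05,0,0.0],[0,0,0]],[[-0.05,0,0.056],[0,0,0]],[[-0.05,0,0.056],[0,0,0]]]}}

```text
time_s: 6.08
tool_pos: [0.4256, -0.0138, 0.1358]
eef_rot: [-0.005, 0.015, 1.0, 0.001]
force: [0.8, 0.1, 0.9]
gripper_width: 0.002
```

```bash
python3 -c "
from h import *
s=robot.get_state(); print({k:np.round(s[k],4) for k in s if k in('tool_pos','force','joint_positions','eef_rot','torque')})
print(turn(3.1086)); print(go(-150,-125,135),go(-83,-125,135))
p,d=viewer.grab_frame('side'); a=p[115:255,175:325,::-1];cv2.imwrite('pics/sidec5.png',cv2.resize(a,None,fx=4,fy=4,interpolation=2))"
```

```text
{'joint_positions': array([-1.9410e-01,  2.1870e-01,  1.9602e+00, -1.0000e-03,  9.7330e-01,
       -1.7333e+00]), 'tool_pos': array([ 0.4256, -0.0138,  0.1358]), 'eef_rot': array([-5.300e-03,  1.550e-02,  9.999e-01,  5.000e-04]), 'force': array([0.8451, 0.0733, 0.934 ]), 'torque': array([-0.004 , -0.0599, -0.0287])}
[-0.00039332 -0.00336903 -0.00064351]
(array([ 0.41895742, -0.01298284,  0.135     ]), array([-0.02641233,  0.0030764 , -0.00302198])) (array([ 0.48592094, -0.01519344,  0.135     ]), array([ 0.24144175, -0.00576599, -0.00302198]))
```

View pics/sidec5.png

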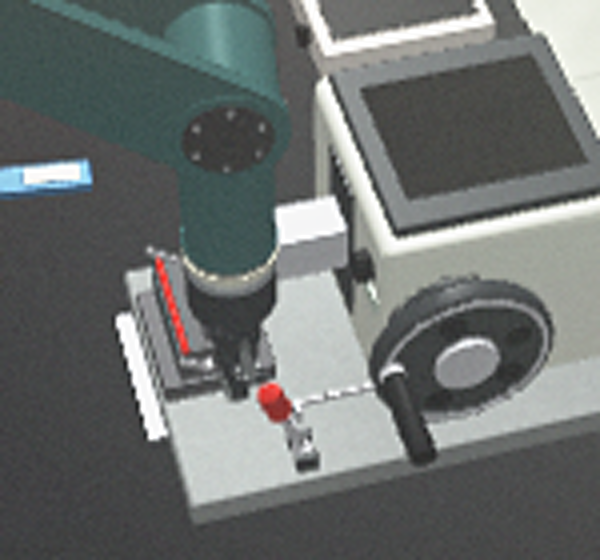

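Emit:
{"fn": "play_rows", "kwargs": {"steps": [[[0.02,0,-0.003],[0,-0.003,0]],[[0.04,0,-0.003],[0,-0.003,0]],[[0.06,0,-0.003],[0,-0.003,0]],[[0.08,-0.001,-0.003],[0,-0.003,0]]]}}

```text
time_s: 6.62
tool_pos: [0.4457, -0.014, 0.1344]
eef_rot: [-0.001, 0.016, 1.0, 0.001]
force: [-0.1, -1.0, -0.3]
gripper_width: 0.001
```

```bash
python3 -c "
from h import *
p,d=viewer.grab_frame('side'); a=p[160:255,205:325,::-1];cv2.imwrite('pics/sidec6.png',cv2.resize(a,None,fx=6,fy=6,interpolation=2))
p,d=viewer.grab_frame('wrist');cv2.imwrite('pics/wrist6.png',p[:,:,::-1])
"
```

```text
(no output)
```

View pics/sidec6.png

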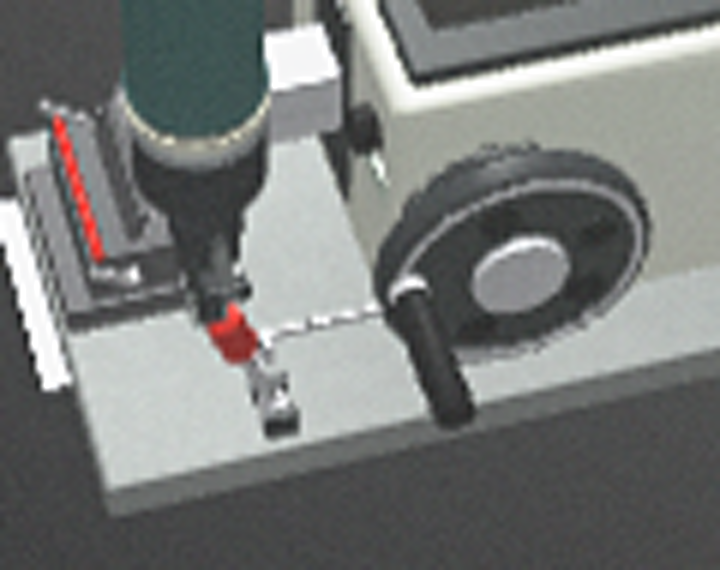

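View pics/wrist6.png

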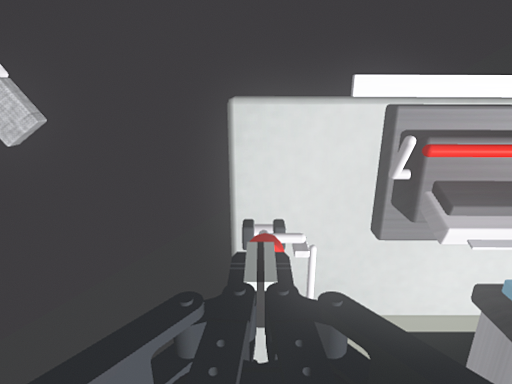

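Run:
```python
from h import *
d=np.load('wrist1.npz')['d']; c,f=cam('wrist'); T=np.array(c['tool_from_camera'])
for (u,v) in [(251,244),(271,244),(251,255),(251,275),(251,288),(236,262),(285,262),(236,290),(287,300),(180,300),(220,300),(300,310)]:
    z=d[v,u]; P=np.array([(u-c['cx'])/f*z,(v-c['cy'])/f*z,z,1]); print(u,v,z,np.round((T@P)[:3],4))
print(viewer.camera_params('wrist')['fov_y'])
```

```text
251 244 0.15171498 [ 0.012  -0.0053 -0.022 ]
271 244 0.15112819 [ 0.0123  0.0044 -0.0225]
251 255 0.14241503 [ 0.0117 -0.005  -0.0319]
251 275 0.12731355 [ 0.0116 -0.0046 -0.0479]
251 288 0.11591699 [ 0.0135 -0.0043 -0.0593]
236 262 0.14539297 [ 0.0071 -0.012  -0.0303]
285 262 0.14311166 [ 0.0083  0.0105 -0.0323]
236 290 0.11380279 [ 0.0141 -0.0096 -0.0613]
287 300 0.10959019 [ 0.0134  0.0085 -0.066 ]
180 300 0.10715485 [ 0.015  -0.0282 -0.068 ]
220 300 0.11114742 [ 0.0124 -0.0151 -0.0647]
300 310 0.1064287 [ 0.0122  0.0126 -0.0697]
62.850600608885316
```

Run:
```python
from h import *
d=np.load('wrist1.npz')['d']; c,f=cam('wrist'); T=np.array(c['tool_from_camera'])
q=[-4.000e-04,  7.169e-01,  6.972e-01,  2.000e-04]; R=Ro.from_quat([q[1],q[2],q[3],q[0]]).as_matrix(); t=np.array([0.3813, -0.0803,  0.2462])
for (u,v,n) in [(150,150,'bench'),(200,60,'bench'),(300,60,'base'),(420,90,'base'),(350,101,'knob top'),(480,185,'handle'),(251,244,'tip')]:
    z=d[v,u]; P=np.array([(u-c['cx'])/f*z,(v-c['cy'])/f*z,z,1]); print(n,z,np.round(R@(T@P)[:3]+t,4))
# side view of fingers at current pose
s=robot.get_state(); print(s['tool_pos'],s['gripper_width'])
p,dd=viewer.grab_frame('side'); P=cloud('side',dd)
m=(dd>0)&(abs(P[...,0]-s['tool_pos'][0])<.02)&(abs(P[...,1]-s['tool_pos'][1])<.03)&(P[...,2]>.1)&(P[...,2]<.25)
for v,u in np.argwhere(m): 
    if u in (240,242,244): print(u,v,np.round(P[v,u],3),p[v,u])
```

```text
bench 0.40597066 [ 0.2386 -0.0694  0.0013]
bench 0.3723956 [0.3126 0.0359 0.0004]
base 0.340277 [0.4269 0.0301 0.0353]
base 0.34997717 [ 0.5609 -0.0045  0.0356]
knob top 0.25232208 [ 0.4547 -0.0091  0.1412]
handle 0.24442638 [ 0.5518 -0.0734  0.1705]
tip 0.15171498 [ 0.3764 -0.0682  0.2682]
[ 0.44609638 -0.01407187  0.13449464] -0.0008008241924229598
244 197 [ 0.461 -0.032  0.244] [52 55 58]
244 202 [ 0.46  -0.035  0.22 ] [49 49 51]
244 203 [ 0.46  -0.032  0.211] [108 110 107]
240 204 [ 0.446 -0.032  0.212] [67 68 67]
240 205 [ 0.447 -0.025  0.198] [89 92 93]
240 211 [ 0.445 -0.029  0.17 ] [70 74 78]
242 211 [ 0.453 -0.026  0.164] [ 85  99 100]
244 211 [ 0.464 -0.015  0.146] [244 142 136]
240 212 [ 0.445 -0.029  0.164] [75 83 86]
242 212 [ 0.453 -0.027  0.159] [98 91 90]
244 212 [ 0.464 -0.011  0.136] [248  83  74]
240 213 [ 0.445 -0.029  0.159] [100  69  73]
242 213 [ 0.451 -0.033  0.161] [175  81  79]
244 213 [ 0.463 -0.016  0.137] [229  68  65]
240 214 [ 0.448 -0.015  0.135] [182  59  57]
242 214 [ 0.454 -0.023  0.142] [220  62  58]
244 214 [ 0.461 -0.022  0.138] [171  56  53]
240 215 [ 0.448 -0.016  0.13 ] [179  63  57]
242 215 [ 0.453 -0.025  0.14 ] [178  60  55]
244 215 [ 0.461 -0.021  0.132] [135  56  51]
240 216 [ 0.447 -0.021  0.131] [151  99  95]
242 216 [ 0.452 -0.026  0.136] [135  58  51]
244 216 [ 0.46  -0.024  0.13 ] [136  49  47]
242 217 [ 0.453 -0.025  0.129] [134  48  43]
244 217 [ 0.459 -0.03   0.132] [140  58  56]
242 218 [ 0.454 -0.018  0.113] [135  54  51]
244 218 [ 0.459 -0.027  0.122] [138  52  49]
242 219 [ 0.453 -0.022  0.113] [145  91  88]
244 219 [ 0.459 -0.026  0.116] [136  44  44]
244 220 [ 0.46  -0.025  0.108] [151 106 104]
```

Two independent depth measurements (wrist and side cameras) put the shut fingertips about 22 mm behind the reported TCP, not 14 mm ahead as stated. The contact forces fit this, because the tips were riding on top of the knob. I'll use the measured offset, so a tip at z=0.110 needs TCP z=0.088.

Emit:
{"fn": "play_rows", "kwargs": {"steps": [[[-0.06,0.002,0.01],[0,0,0]],[[-0.12,0.004,0.01],[0,0,0]],[[-0.13,0.004,-0.09],[0,0,0]],[[-0.13,0.004,-0.185],[0,0,0]],[[-0.13,0.004,-0.185],[0,0,0]]]}}

```text
time_s: 7.4
tool_pos: [0.4102, -0.0126, 0.0873]
eef_rot: [-0.003, 0.016, 1.0, 0.001]
force: [0.3, 1.1, -0.1]
gripper_width: 0.001
```

```bash
python3 -c "
from h import *
s=robot.get_state(); print({k:np.round(s[k],4) for k in s if k in('tool_pos','force','joint_positions','eef_rot','torque')})
print(turn(3.1086)); print(go(-140,-125,88),go(-90,-125,88))
p,d=viewer.grab_frame('side'); a=p[160:255,205:325,::-1];cv2.imwrite('pics/sidec7.png',cv2.resize(a,None,fx=6,fy=6,interpolation=2))
p,d=viewer.grab_frame('wrist');cv2.imwrite('pics/wrist7.png',p[:,:,::-1])"
```

```text
{'joint_positions': array([-2.0020e-01,  2.7950e-01,  2.0474e+00,  1.3000e-03,  8.2110e-01,
       -1.7407e+00]), 'tool_pos': array([ 0.4102, -0.0126,  0.0873]), 'eef_rot': array([-0.0031,  0.0156,  0.9999,  0.001 ]), 'force': array([ 0.2721,  1.1018, -0.0508]), 'torque': array([ 0.0534, -0.0625, -0.0046])}
[-0.00069867 -0.00195445 -0.00059465]
(array([ 0.42895197, -0.01331278,  0.088     ]), array([ 0.07486839, -0.00293764,  0.00291541])) (array([ 0.47892475, -0.01496248,  0.088     ]), array([ 0.2747595 , -0.00953644,  0.00291541]))
```

View pics/sidec7.png

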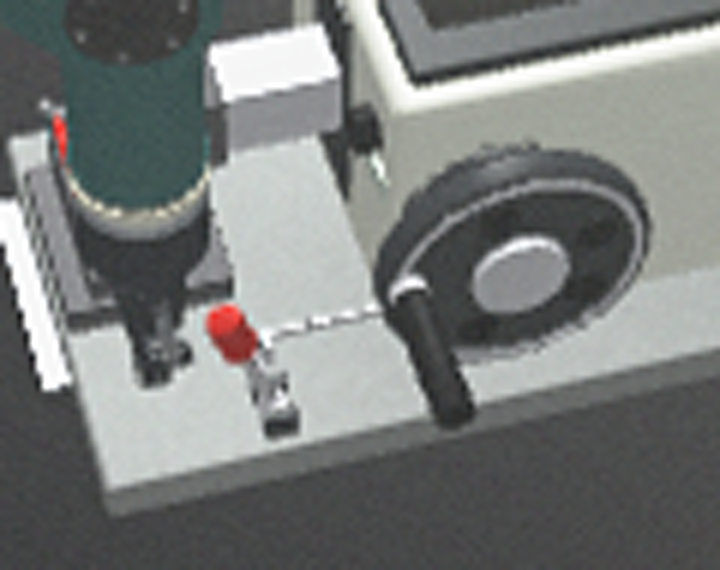

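View pics/wrist7.png

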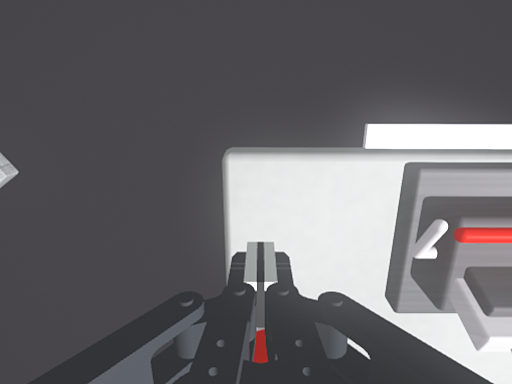

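Emit:
{"fn": "play_rows", "kwargs": {"steps": [[[0.04,-0.002,0],[0,-0.002,0]],[[0.08,-0.003,0],[0,-0.002,0]],[[0.11,-0.004,0],[0,-0.002,0]],[[0.14,-0.005,0],[0,-0.002,0]]]}}

```text
time_s: 8.0
tool_pos: [0.4395, -0.013, 0.0876]
eef_rot: [-0.006, 0.015, 1.0, 0.002]
force: [-17.2, -0.9, 11.7]
gripper_width: 0.001
```

Emit:
{"fn": "play_rows", "kwargs": {"steps": [[[0.05,-0.002,0],[0,-0.003,0]],[[0.08,-0.003,0],[0,-0.003,0]],[[0.11,-0.004,0],[0,-0.003,0]],[[0.14,-0.005,0],[0,-0.003,0]],[[0.14,-0.005,0],[0,-0.003,0]]]}}

```text
time_s: 8.62
tool_pos: [0.4762, -0.0144, 0.0878]
eef_rot: [-0.0, 0.015, 1.0, 0.002]
force: [0.7, 0.3, 0.1]
gripper_width: -0.002
```

```bash
python3 -c "
from h import *
s=robot.get_state(); print({k:np.round(s[k],4) for k in s if k in('tool_pos','force','joint_positions','eef_rot','torque')})
p,d=viewer.grab_frame('side'); a=p[160:255,205:325,::-1];cv2.imwrite('pics/sidec8.png',cv2.resize(a,None,fx=6,fy=6,interpolation=2))
"
```

```text
{'joint_positions': array([-0.1779,  0.3533,  1.9153,  0.0039,  0.8739, -1.7212]), 'tool_pos': array([ 0.4762, -0.0144,  0.0878]), 'eef_rot': array([-2.000e-04,  1.500e-02,  9.999e-01,  1.500e-03]), 'force': array([0.6662, 0.2789, 0.1297]), 'torque': array([-0.0419,  0.0183, -0.0204])}
```

View pics/sidec8.png

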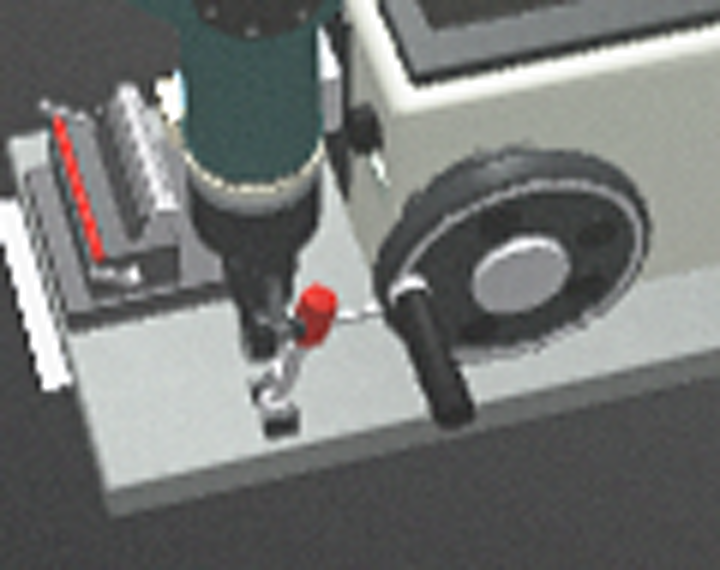

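Force on the tool is zero and the lever leans to the rear, so the brake is released. I'll retreat, rise, turn back and open over the handle.

Emit:
{"fn": "play_rows", "kwargs": {"steps": [[[-0.1,0,0],[0,0,0]],[[-0.14,0,0.15],[0,0,0]],[[-0.14,0,0.4],[0,0,0]],[[-0.14,-0.1,0.65],[0,0,-0.055]],[[-0.1,-0.2,0.85],[0,0,-0.11]],[[-0.05,-0.3,0.85],[0,0,-0.165]],[[0,-0.38,0.85],[0,0,-0.22]],[[0.05,-0.38,0.85],[0,0,-0.275]],[[0.1,-0.38,0.85],[0,0,-0.33]],[[0.15,-0.38,0.85],[0,0,-0.385]],[[0.2,-0.38,0.85],[0,0,-0.44]],[[0.25,-0.38,0.85],[0,0,-0.499]]]}}

```text
time_s: 10.18
tool_pos: [0.5378, -0.1092, 0.2996]
eef_rot: [0.0, 0.719, 0.695, 0.001]
force: [-0.6, -0.9, 0.3]
gripper_width: -0.002
```

Emit:
{"fn": "play_rows", "kwargs": {"steps": [[[0,0,0],[0,0,0]],[[0,0,0],[0,0,0]]], "hand": 1}}

```text
time_s: 10.42
tool_pos: [0.5371, -0.109, 0.2993]
eef_rot: [-0.0, 0.717, 0.697, 0.001]
force: [-0.7, -0.6, 0.0]
gripper_width: 0.417
```

Run:
```python
from h import *
s=robot.get_state(); print({k:np.round(s[k],4) for k in s if k in('tool_pos','force','joint_positions','eef_rot','gripper_width','time_s')})
print(turn(1.538)); print(go(-10,-215,123))
for n in ["wrist","side"]:
    p,d=viewer.grab_frame(n); cv2.imwrite(f"pics/{n}9.png",p[:,:,::-1]); np.savez(f"{n}9.npz",p=p,d=d,t=s['tool_pos'],q=s['eef_rot'])
```

```text
{'time_s': np.float64(10.425), 'joint_positions': array([-0.328 ,  0.2174,  1.5052,  0.0024,  1.4187, -0.2992]), 'tool_pos': array([ 0.5371, -0.109 ,  0.2993]), 'eef_rot': array([-4.000e-04,  7.174e-01,  6.967e-01,  1.200e-03]), 'force': array([-0.6745, -0.6387,  0.0147]), 'gripper_width': np.float64(0.417)}
[-0.00068904  0.00035619 -0.00113547]
(array([ 0.55591173, -0.107553  ,  0.123     ]), array([ 0.07527995,  0.0058358 , -0.70501211]))
```

View pics/wrist9.png

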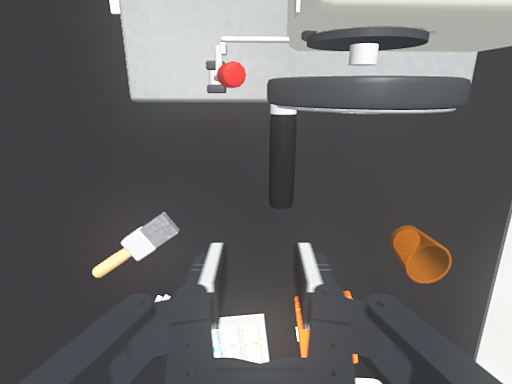

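View pics/side9.png

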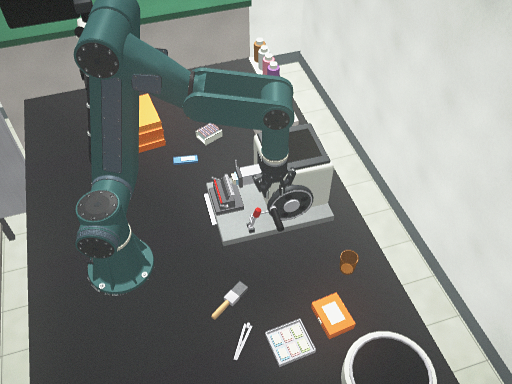

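The wrist view shows the handle from (283,110) to (281,205) and the knob at (232,74), right of its bracket, so it is leaning to the rear. Next I refine the handle position.

Run:
```python
from h import *
z=np.load('wrist9.npz'); d=z['d']; c,f=cam('wrist'); T=np.array(c['tool_from_camera']); q=z['q']; R=Ro.from_quat([q[1],q[2],q[3],q[0]]).as_matrix()
v,u=np.mgrid[0:384,0:512]; P=np.stack([(u-c['cx'])/f*d,(v-c['cy'])/f*d,d],-1)@T[:3,:3].T+T[:3,3]; W=P@R.T+z['t']
L=(W[...,:2]-O)@RR
m=(d>0)&(W[...,2]>.13)&(W[...,2]<.21)&(u>255)&(u<310)&(v>112)&(v<215)
l=np.c_[L[m],W[m][:,2]]*1000; print(l.min(0),l.max(0),np.median(l,0))
for lo in range(-260,-160,20):
    k=l[(l[:,1]>lo)&(l[:,1]<lo+20)]
    if len(k): print(lo,len(k),k[:,0].min(),k[:,0].max(),'ztop',np.percentile(k[:,2],98),'x at top',np.median(k[k[:,2]>np.percentile(k[:,2],85)][:,0]))
for (uu,vv) in [(213,246),(305,246),(212,252)]: print('tip tool',P[vv,uu])
```

```text
[ -20.76669893 -246.06603553  160.38190067] [   4.0529446  -156.0028491   176.38702814] [  -9.24517589 -197.07702579  172.56867543]
-260 126 -19.553480173957755 2.2884140631454035 ztop 174.12896218878436 x at top -9.180146860354467
-240 480 -20.760081857134832 4.052944601614249 ztop 175.02384535340425 x at top -8.49157561246061
-220 521 -20.76669893317706 3.7720432122164405 ztop 175.19716870258222 x at top -8.721648863707014
-200 555 -20.39144194628183 3.782739239504611 ztop 175.36024649581677 x at top -8.519929994576962
-180 604 -20.588363572679324 3.912844422343572 ztop 175.15123505306144 x at top -8.505977979490364
tip tool [ 0.01047374 -0.02316778 -0.02425861]
tip tool [ 0.01064753  0.02054105 -0.02456496]
tip tool [ 0.01002602 -0.02294746 -0.02920701]
```

Run:
```python
from h import *
print(go(-8.5,-213,121), turn(1.538), turn(1.538)*180)
```

```text
(array([ 0.5574769 , -0.10560358,  0.121     ]), array([ 0.0812759 ,  0.01397726, -0.71403891])) [-0.00061972  0.00054532 -0.00072203] [-0.11154946  0.09815708 -0.12996582]
```

Emit:
{"fn": "play_rows", "kwargs": {"steps": [[[0.081,0.014,0],[0,0,0]],[[0.081,0.014,-0.1],[0,0,0]],[[0.081,0.014,-0.25],[0,0,0]],[[0.081,0.014,-0.4],[0,0,0]],[[0.081,0.014,-0.55],[0,0,0]],[[0.081,0.014,-0.65],[0,0,0]],[[0.081,0.014,-0.714],[0,0,0]],[[0.081,0.014,-0.714],[0,0,0]]], "hand": 1}}

```text
time_s: 11.52
tool_pos: [0.5566, -0.1054, 0.1203]
eef_rot: [-0.001, 0.718, 0.696, 0.001]
force: [-0.4, -0.1, 1.3]
gripper_width: 1.001
```

Run:
```python
from h import *
s=robot.get_state(); print({k:np.round(s[k],4) for k in s if k in('tool_pos','force','joint_positions','eef_rot','gripper_width','time_s')})
print(turn(1.538)); print(go(-8.5,-213,121))
for n in ["wrist","side"]:
    p,d=viewer.grab_frame(n); cv2.imwrite(f"pics/{n}10.png",p[:,:,::-1])
p=cv2.imread('pics/side10.png')[140:255,205:345]; cv2.imwrite('pics/sidec10.png',cv2.resize(p,None,fx=5,fy=5,interpolation=2))
```

```text
{'time_s': np.float64(11.525), 'joint_positions': array([-0.3108,  0.4158,  1.6904,  0.0028,  1.0363, -0.2822]), 'tool_pos': array([ 0.5566, -0.1054,  0.1203]), 'eef_rot': array([-0.001 ,  0.7177,  0.6964,  0.0008]), 'force': array([-0.4407, -0.0921,  1.3184]), 'gripper_width': np.float64(1.0009)}
[-8.11041944e-04 -3.37548367e-05 -8.74189250e-04]
(array([ 0.5574769 , -0.10560358,  0.121     ]), array([ 0.00351495, -0.00063672,  0.00279385]))
```

View pics/wrist10.png

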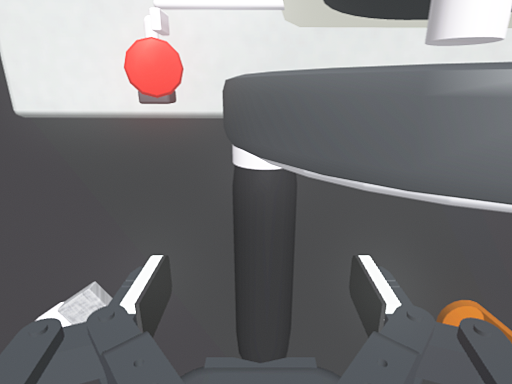

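View pics/sidec10.png

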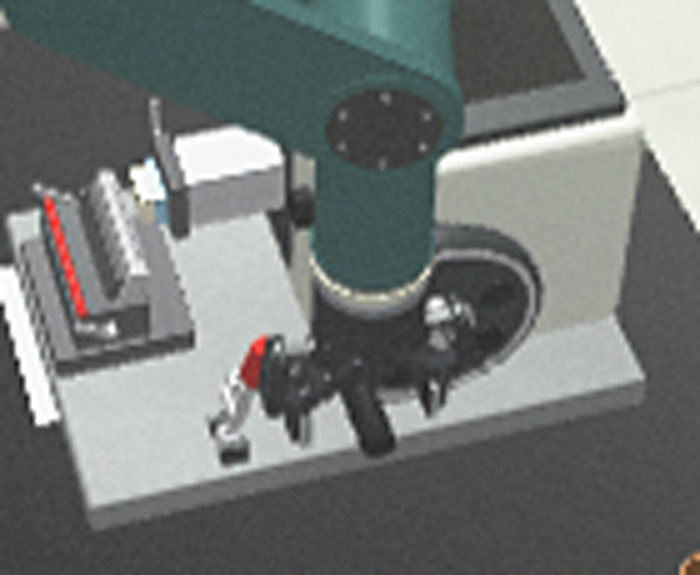

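Emit:
{"fn": "play_rows", "kwargs": {"steps": [[[0.003,0,0.003],[0,0,0]],[[0.003,0,0.003],[0,0,0]],[[0.003,0,0.003],[0,0,0]],[[0.003,0,0.003],[0,0,0]],[[0.003,0,0.003],[0,0,0]],[[0.003,0,0.003],[0,0,0]]], "hand": -1, "squeeze": 40}}

```text
time_s: 12.38
tool_pos: [0.5579, -0.1058, 0.1224]
eef_rot: [-0.0, 0.718, 0.696, 0.001]
force: [-4.4, -2.4, 1.8]
gripper_width: 0.277
```

Run:
```python
from h import *
s=robot.get_state(); print({k:np.round(s[k],4) for k in s if k in('tool_pos','force','gripper_width','time_s')})
for n in ["wrist"]:
    p,d=viewer.grab_frame(n); cv2.imwrite(f"pics/{n}11.png",p[:,:,::-1])
```

```text
{'time_s': np.float64(12.375), 'tool_pos': array([ 0.5579, -0.1058,  0.1224]), 'force': array([-4.3932, -2.4238,  1.7761]), 'gripper_width': np.float64(0.2769)}
```

View pics/wrist11.png

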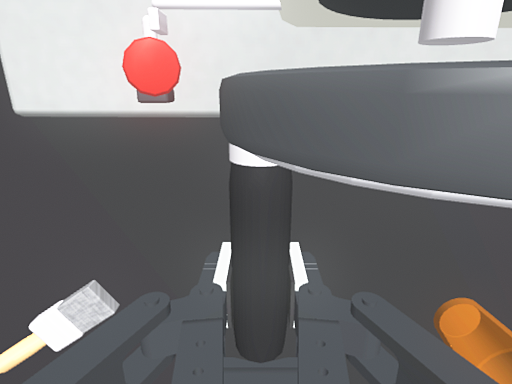

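```bash
cat >> h.py <<'E'
T0=np.array([.5579,-.1058,.1224]); A0=-1.461
def tgt(a):
    dx=.07*(np.sin(a)-np.sin(A0)); dz=.07*(np.cos(a)-np.cos(A0)); return T0+np.array([dx*.9995,-.033*dx,dz])
def table(aa):
    s=robot.get_state(); print('t',s['time_s'],'pos',s['tool_pos'].round(4),'F',s['force'].round(1),'w',round(s['gripper_width'],3))
    p=s['tool_pos']-T0; x=p[0]/.9995+.07*np.sin(A0); z=p[2]+.07*np.cos(A0); a=np.arctan2(x,z); print('angle',a,'radius',np.hypot(x,z))
    f=s['force']; print('tangential F on tool',f[0]*np.cos(a)-f[2]*np.sin(a),'radial',f[0]*np.sin(a)+f[2]*np.cos(a),'turn',turn(1.538).round(4))
    for b in aa: print(round(b,3),np.round((tgt(b)-s['tool_pos'])/.25,3))
E
python3 -c "
from h import *
table(np.arange(-1.4,-.55,.08))"
```

```text
t 12.425 pos [ 0.5579 -0.1059  0.1224] F [-3.3 -1.6  1.5] w 0.279
angle -1.4610880218391327 radius 0.06997225679855033
tangential F on tool 1.1316967085345437 radial 3.4085282881441965 turn [-0.0005  0.0004 -0.0008]
-1.4 [0.002 0.    0.017]
-1.32 [ 0.007 -0.     0.039]
-1.24 [ 0.013 -0.     0.06 ]
-1.16 [ 0.021 -0.001  0.081]
-1.08 [ 0.031 -0.001  0.101]
-1.0 [ 0.043 -0.001  0.121]
-0.92 [ 0.055 -0.002  0.139]
-0.84 [ 0.07  -0.002  0.156]
-0.76 [ 0.085 -0.003  0.172]
-0.68 [ 0.102 -0.003  0.187]
-0.6 [ 0.12  -0.004  0.2  ]
```

First, a few rows to confirm that the wheel turns.

Emit:
{"fn": "play_rows", "kwargs": {"steps": [[[0.002,0,0.017],[0,0,0]],[[0.007,0,0.039],[0,0,0]],[[0.013,0,0.06],[0,0,0]],[[0.021,-0.001,0.081],[0,0,0]]]}}

```text
time_s: 12.92
tool_pos: [0.5626, -0.106, 0.1427]
eef_rot: [-0.001, 0.718, 0.696, 0.001]
force: [-2.4, -1.8, -8.6]
gripper_width: 0.284
```

```bash
python3 -c "
from h import *
table(np.arange(-1.12,-.45,.08))"
```

```text
t 12.925 pos [ 0.5626 -0.106   0.1427] F [-2.4 -1.8 -8.6] w 0.284
angle -1.1641956642547733 radius 0.07061307977649575
tangential F on tool -8.86140260652233 radial -1.2484706065705171 turn [-0.0006 -0.     -0.0009]
-1.12 [0.007 0.    0.01 ]
-1.04 [ 0.018 -0.     0.03 ]
-0.96 [ 0.03  -0.001  0.049]
-0.88 [ 0.044 -0.001  0.067]
-0.8 [ 0.059 -0.002  0.083]
-0.72 [ 0.075 -0.002  0.099]
-0.64 [ 0.092 -0.003  0.113]
-0.56 [ 0.111 -0.003  0.126]
-0.48 [ 0.13  -0.004  0.137]
```

Emit:
{"fn": "play_rows", "kwargs": {"steps": [[[0.007,0,0.01],[0,0,0]],[[0.018,0,0.03],[0,0,0]],[[0.03,-0.001,0.049],[0,0,0]],[[0.044,-0.001,0.067],[0,0,0]],[[0.059,-0.002,0.083],[0,0,0]],[[0.075,-0.002,0.099],[0,0,0]],[[0.092,-0.003,0.113],[0,0,0]],[[0.111,-0.003,0.126],[0,0,0]]]}}

```text
time_s: 13.92
tool_pos: [0.5877, -0.1068, 0.1739]
eef_rot: [-0.003, 0.718, 0.697, -0.001]
force: [-8.7, -3.9, -3.4]
gripper_width: 0.282
```

```bash
python3 -c "
from h import *
table(np.arange(-.56,-.3,.02))
p,d=viewer.grab_frame('wrist'); cv2.imwrite('pics/wrist12.png',p[:,:,::-1])
p,d=viewer.grab_frame('side'); cv2.imwrite('pics/side12.png',cv2.resize(p[120:255,205:345,::-1],None,fx=4,fy=4,interpolation=2))"
```

```text
t 13.925 pos [ 0.5877 -0.1068  0.1739] F [-8.7 -3.9 -3.4] w 0.282
angle -0.5915436651067748 radius 0.0713373896311312
tangential F on tool -9.098102457473631 radial 1.983193278088006 turn [-0.0006 -0.0017 -0.001 ]
-0.56 [ 0.01 -0.    0.  ]
-0.54 [ 0.015 -0.     0.003]
-0.52 [ 0.02  -0.001  0.006]
-0.5 [ 0.025 -0.001  0.009]
-0.48 [ 0.03  -0.001  0.011]
-0.46 [ 0.035 -0.001  0.014]
-0.44 [ 0.04  -0.001  0.016]
-0.42 [ 0.045 -0.001  0.019]
-0.4 [ 0.05  -0.002  0.021]
-0.38 [ 0.055 -0.002  0.023]
-0.36 [ 0.06  -0.002  0.025]
-0.34 [ 0.066 -0.002  0.027]
-0.32 [ 0.071 -0.002  0.029]
-0.3 [ 0.076 -0.002  0.031]
```

View pics/wrist12.png

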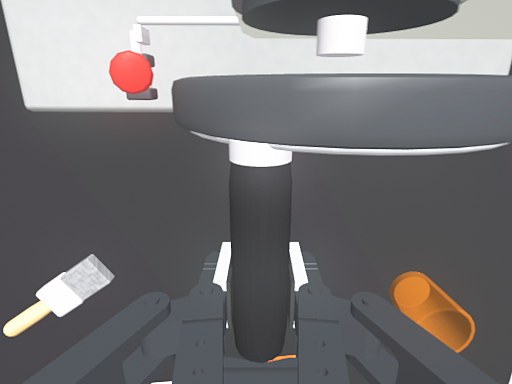

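View pics/side12.png

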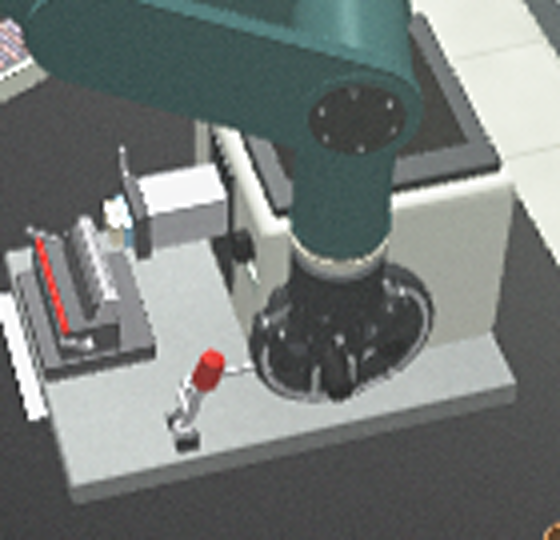

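Emit:
{"fn": "play_rows", "kwargs": {"steps": [[[0.013,0,0.002],[0,0.002,0]],[[0.019,-0.001,0.005],[0,0.002,0]],[[0.025,-0.001,0.009],[0,0.002,0]]]}}

```text
time_s: 14.4
tool_pos: [0.5946, -0.1071, 0.1782]
eef_rot: [-0.004, 0.718, 0.696, -0.003]
force: [-8.4, -2.3, -3.0]
gripper_width: 0.28
```

```bash
python3 -c "
from h import *
table(np.arange(-.48,-.35,.02))"
```

```text
t 14.4 pos [ 0.5946 -0.1071  0.1782] F [-8.4 -2.3 -3. ] w 0.28
angle -0.47811869000123963 radius 0.07148803076348588
tangential F on tool -8.820891726414246 radial 1.1689748765378876 turn [-0.0005 -0.0032 -0.001 ]
-0.48 [ 0.002  0.    -0.006]
-0.46 [ 0.007  0.    -0.003]
-0.44 [ 0.012 -0.    -0.001]
-0.42 [ 0.017 -0.     0.002]
-0.4 [ 0.023 -0.     0.004]
-0.38 [ 0.028 -0.001  0.006]
-0.36 [ 0.033 -0.001  0.008]
```

Emit:
{"fn": "play_rows", "kwargs": {"steps": [[[0.009,0,-0.002],[0,-0.003,0]],[[0.016,0,0.001],[0,-0.003,0]],[[0.023,0,0.004],[0,-0.003,0]]]}}

```text
time_s: 14.78
tool_pos: [0.5979, -0.1072, 0.1797]
eef_rot: [-0.002, 0.717, 0.697, -0.001]
force: [-9.7, -3.4, -0.0]
gripper_width: 0.28
```

```bash
python3 -c "
from h import *
table(np.arange(-.42,-.25,.02))"
```

```text
t 14.775 pos [ 0.5979 -0.1072  0.1797] F [-9.7 -3.4 -0. ] w 0.28
angle -0.42728210219131646 radius 0.07138942992245333
tangential F on tool -8.879050936838274 radial 4.02663504595569 turn [-0.0004 -0.0016 -0.0011]
-0.42 [ 0.004  0.    -0.004]
-0.4 [ 0.009  0.    -0.002]
-0.38 [ 0.014 -0.     0.   ]
-0.36 [ 0.02  -0.     0.002]
-0.34 [ 0.025 -0.     0.004]
-0.32 [ 0.03  -0.001  0.006]
-0.3 [ 0.036 -0.001  0.008]
-0.28 [ 0.041 -0.001  0.009]
-0.26 [ 0.046 -0.001  0.011]
```

Emit:
{"fn": "play_rows", "kwargs": {"steps": [[[0.011,0,0],[0,-0.002,0]],[[0.017,0,0.002],[0,-0.002,0]],[[0.023,0,0.004],[0,-0.002,0]],[[0.028,0,0.006],[0,-0.002,0]]]}}

```text
time_s: 15.28
tool_pos: [0.6033, -0.1074, 0.1819]
eef_rot: [-0.001, 0.717, 0.697, -0.0]
force: [-7.6, -3.5, -0.5]
gripper_width: 0.279
```

```bash
python3 -c "
from h import *
table(np.arange(-.34,-.15,.02))"
```

```text
t 15.275 pos [ 0.6033 -0.1074  0.1819] F [-7.6 -3.5 -0.5] w 0.279
angle -0.3446543944759336 radius 0.07141062038359887
tangential F on tool -7.267556804500729 radial 2.1043730131258096 turn [-0.0002 -0.0005 -0.0011]
-0.34 [ 0.003  0.    -0.005]
-0.32 [ 0.008  0.    -0.003]
-0.3 [ 0.014  0.    -0.001]
-0.28 [ 0.019 -0.     0.   ]
-0.26 [ 0.025 -0.     0.002]
-0.24 [ 0.03  -0.001  0.003]
-0.22 [ 0.035 -0.001  0.004]
-0.2 [ 0.041 -0.001  0.006]
-0.18 [ 0.046 -0.001  0.007]
-0.16 [ 0.052 -0.001  0.008]
```

Emit:
{"fn": "play_rows", "kwargs": {"steps": [[[0.01,0,0.001],[0,0,0]],[[0.015,0,0.002],[0,0,0]],[[0.02,0,0.003],[0,0,0]]]}}

```text
time_s: 15.65
tool_pos: [0.6065, -0.1075, 0.1831]
eef_rot: [-0.002, 0.717, 0.697, -0.002]
force: [-8.3, -3.4, -1.4]
gripper_width: 0.279
```

```bash
python3 -c "
from h import *
table(np.arange(-.28,-.1,.02))"
```

```text
t 15.65 pos [ 0.6065 -0.1075  0.1831] F [-8.3 -3.4 -1.4] w 0.279
angle -0.2967672671979465 radius 0.07150665800555239
tangential F on tool -8.349652123986035 radial 1.1181248551795062 turn [-0.0001 -0.0015 -0.0011]
-0.28 [ 0.006  0.    -0.004]
-0.26 [ 0.012  0.    -0.003]
-0.24 [ 0.017 -0.    -0.002]
-0.22 [ 0.023 -0.    -0.   ]
-0.2 [ 0.028 -0.     0.001]
-0.18 [ 0.033 -0.001  0.002]
-0.16 [ 0.039 -0.001  0.003]
-0.14 [ 0.045 -0.001  0.004]
-0.12 [ 0.05  -0.001  0.004]
```

Emit:
{"fn": "play_rows", "kwargs": {"steps": [[[0.011,0,0.001],[0,-0.001,0]],[[0.016,0,0.002],[0,-0.001,0]],[[0.021,0,0.003],[0,-0.001,0]]]}}

```text
time_s: 16.02
tool_pos: [0.6099, -0.1076, 0.1841]
eef_rot: [-0.002, 0.717, 0.697, -0.002]
force: [-8.0, -3.3, -1.9]
gripper_width: 0.28
```

```bash
python3 -c "
from h import *
table(np.arange(-.22,-.04,.02))"
```

```text
t 16.025 pos [ 0.6099 -0.1076  0.1841] F [-8.  -3.3 -1.9] w 0.28
angle -0.24719172542420134 radius 0.07155827427629516
tangential F on tool -8.178987379428246 radial 0.13601645244503713 turn [-0.0001 -0.0016 -0.0012]
-0.22 [ 0.009  0.    -0.004]
-0.2 [ 0.014  0.    -0.003]
-0.18 [ 0.02  -0.    -0.002]
-0.16 [ 0.025 -0.    -0.001]
-0.14 [ 0.031 -0.001 -0.   ]
-0.12 [ 0.036 -0.001  0.   ]
-0.1 [ 0.042 -0.001  0.001]
-0.08 [ 0.048 -0.001  0.002]
-0.06 [ 0.053 -0.001  0.002]
```

Emit:
{"fn": "play_rows", "kwargs": {"steps": [[[0.011,0,0.0],[0,-0.001,0]],[[0.016,0,0.001],[0,-0.001,0]],[[0.021,0,0.002],[0,-0.001,0]]]}}

```text
time_s: 16.4
tool_pos: [0.6134, -0.1078, 0.1849]
eef_rot: [-0.002, 0.717, 0.697, -0.002]
force: [-7.8, -3.1, -2.5]
gripper_width: 0.279
```

```bash
python3 -c "
from h import *
table(np.arange(-.18,-.0,.02))"
```

```text
t 16.4 pos [ 0.6134 -0.1078  0.1849] F [-7.8 -3.1 -2.5] w 0.279
angle -0.19766922601136 radius 0.07157637967889931
tangential F on tool -8.1310997199394 radial -0.9221234055667706 turn [ 0.     -0.0017 -0.0012]
-0.18 [ 0.006  0.    -0.005]
-0.16 [ 0.012  0.    -0.004]
-0.14 [ 0.017  0.    -0.003]
-0.12 [ 0.023 -0.    -0.003]
-0.1 [ 0.028 -0.    -0.002]
-0.08 [ 0.034 -0.001 -0.002]
-0.06 [ 0.039 -0.001 -0.001]
-0.04 [ 0.045 -0.001 -0.001]
-0.02 [ 0.051 -0.001 -0.001]
```

Emit:
{"fn": "play_rows", "kwargs": {"steps": [[[0.011,0,0.0],[0,-0.002,0]],[[0.016,0,0.0],[0,-0.002,0]],[[0.021,0,0.001],[0,-0.002,0]]]}}

```text
time_s: 16.77
tool_pos: [0.6179, -0.1079, 0.1857]
eef_rot: [0.0, 0.717, 0.697, -0.0]
force: [-3.7, -3.2, -4.0]
gripper_width: 0.278
```

```bash
python3 -c "
from h import *
table(np.arange(-.14,.05,.02))"
```

```text
t 16.775 pos [ 0.6179 -0.1079  0.1857] F [-3.7 -3.2 -4. ] w 0.278
angle -0.13315775231799776 radius 0.07161480972473018
tangential F on tool -4.21622862728747 radial -3.4984224679223344 turn [ 0.0001 -0.     -0.0011]
-0.14 [-0.001  0.001 -0.007]
-0.12 [ 0.005  0.    -0.006]
-0.1 [ 0.01   0.    -0.005]
-0.08 [ 0.016  0.    -0.005]
-0.06 [ 0.021 -0.    -0.004]
-0.04 [ 0.027 -0.    -0.004]
-0.02 [ 0.032 -0.001 -0.004]
0.0 [ 0.038 -0.001 -0.004]
0.02 [ 0.044 -0.001 -0.004]
0.04 [ 0.049 -0.001 -0.004]
```

The pull has halved, so the draw-in is starting. Smaller steps from here.

Emit:
{"fn": "play_rows", "kwargs": {"steps": [[[0.004,0,-0.002],[0,0,0]],[[0.008,0,-0.002],[0,0,0]]]}}

```text
time_s: 17.02
tool_pos: [0.6213, -0.1081, 0.186]
eef_rot: [0.001, 0.717, 0.697, 0.001]
force: [-0.6, -1.7, -2.6]
gripper_width: 0.282
```

```bash
python3 -c "
from h import *
table(np.arange(-.12,.03,.02))"
```

```text
t 17.025 pos [ 0.6213 -0.1081  0.186 ] F [-0.6 -1.7 -2.6] w 0.282
angle -0.0863664762275577 radius 0.0715864063096146
tangential F on tool -0.8009488355617218 radial -2.5447220216625346 turn [ 0.0003  0.0009 -0.0011]
-0.12 [-0.009  0.001 -0.007]
-0.1 [-0.003  0.001 -0.007]
-0.08 [ 0.002  0.001 -0.006]
-0.06 [ 0.008  0.    -0.006]
-0.04 [ 0.013  0.    -0.006]
-0.02 [ 0.019  0.    -0.005]
0.0 [ 0.025 -0.    -0.005]
0.02 [ 0.03  -0.    -0.005]
```

Emit:
{"fn": "play_rows", "kwargs": {"steps": [[[0.003,0,0],[0,0,0]],[[0.005,0,0],[0,0,0]]]}}

```text
time_s: 17.27
tool_pos: [0.6226, -0.1081, 0.1862]
eef_rot: [0.001, 0.717, 0.697, 0.001]
force: [-2.2, -3.1, -3.2]
gripper_width: 0.282
```

```bash
python3 -c "
from h import *
table([])"
```

```text
t 17.275 pos [ 0.6226 -0.1081  0.1862] F [-2.2 -3.1 -3.2] w 0.282
angle -0.06822579342527907 radius 0.07163075022255605
tangential F on tool -2.3704620434684163 radial -3.0483764490764638 turn [ 0.0003  0.0009 -0.0012]
```

Emit:
{"fn": "play_rows", "kwargs": {"steps": [[[0.003,0,0],[0,0,0]],[[0.006,0,0],[0,0,0]]]}}

```text
time_s: 17.52
tool_pos: [0.6238, -0.1082, 0.1862]
eef_rot: [0.001, 0.717, 0.697, 0.0]
force: [-3.9, -3.0, -2.1]
gripper_width: 0.28
```

```bash
python3 -c "
from h import *
table([])"
```

```text
t 17.525 pos [ 0.6238 -0.1082  0.1862] F [-3.9 -3.  -2.1] w 0.28
angle -0.05134594060794879 radius 0.07161294452827591
tangential F on tool -4.000001006601462 radial -1.9213434488851076 turn [ 0.0003  0.0007 -0.0011]
```

Emit:
{"fn": "play_rows", "kwargs": {"steps": [[[0.003,0,0],[0,0,0]],[[0.006,0,0],[0,0,0]],[[0.006,0,0],[0,0,0]]]}}

```text
time_s: 17.9
tool_pos: [0.6244, -0.1082, 0.1862]
eef_rot: [0.0, 0.717, 0.697, -0.0]
force: [-5.5, -2.2, -1.1]
gripper_width: 0.281
```

```bash
python3 -c "
from h import *
table([])"
```

```text
t 17.9 pos [ 0.6244 -0.1082  0.1862] F [-5.5 -2.2 -1.1] w 0.281
angle -0.042557528416523285 radius 0.07154208964255582
tangential F on tool -5.541921576734868 radial -0.8945863140519371 turn [ 0.0003  0.0001 -0.0012]
```

Emit:
{"fn": "play_rows", "kwargs": {"steps": [[[0.005,0,0],[0,0,0]],[[0.009,0,0],[0,0,0]],[[0.009,0,0],[0,0,0]]]}}

```text
time_s: 18.27
tool_pos: [0.6248, -0.1082, 0.1862]
eef_rot: [-0.001, 0.717, 0.697, -0.002]
force: [-7.5, -2.0, 0.6]
gripper_width: 0.279
```

```bash
python3 -c "
from h import *
table([])"
```

```text
t 18.275 pos [ 0.6248 -0.1082  0.1862] F [-7.5 -2.   0.6] w 0.279
angle -0.03720434587942602 radius 0.0715419888524143
tangential F on tool -7.431003158072785 radial 0.9121243686182288 turn [ 0.0003 -0.001  -0.0012]
```

Emit:
{"fn": "play_rows", "kwargs": {"steps": [[[0.006,0,0],[0,-0.001,0]],[[0.012,0,0],[0,-0.001,0]],[[0.012,0,0],[0,-0.001,0]]]}}

```text
time_s: 18.65
tool_pos: [0.6251, -0.1082, 0.1862]
eef_rot: [-0.002, 0.717, 0.697, -0.002]
force: [-10.4, -3.2, 2.6]
gripper_width: 0.281
```

```bash
python3 -c "
from h import *
table([])"
```

```text
t 18.65 pos [ 0.6251 -0.1082  0.1862] F [-10.4  -3.2   2.6] w 0.281
angle -0.03336387753074513 radius 0.07149467956932803
tangential F on tool -10.276890163520616 radial 2.9032526674271346 turn [ 0.0003 -0.0017 -0.0013]
```

The pull fell to about 1 N and then rose to 10 N with almost no movement. That is above the roughly 8 N it took to turn freely, so the wheel is in the catch. I'll relax, open and lift off.

Emit:
{"fn": "play_rows", "kwargs": {"steps": [[[-0.002,0,0],[0,-0.001,0]],[[-0.003,0,0],[0,-0.001,0]]]}}

```text
time_s: 18.9
tool_pos: [0.6242, -0.1082, 0.1863]
eef_rot: [-0.0, 0.717, 0.697, -0.001]
force: [-3.5, -2.1, -3.0]
gripper_width: 0.276
```

Emit:
{"fn": "play_rows", "kwargs": {"steps": [[[0,0,0],[0,0,0]],[[0,0,0],[0,0,0]],[[0,0,0],[0,0,0]],[[0,0,0],[0,0,0]],[[0,0,0],[0,0,0]],[[0,0,0],[0,0,0]]], "hand": 1}}

```text
time_s: 19.65
tool_pos: [0.6243, -0.1082, 0.1862]
eef_rot: [-0.0, 0.717, 0.697, -0.001]
force: [-0.5, -0.3, -0.4]
gripper_width: 0.996
```

```bash
python3 -c "
from h import *
table([])
p,d=viewer.grab_frame('wrist'); cv2.imwrite('pics/wrist13.png',p[:,:,::-1])"
```

```text
t 19.65 pos [ 0.6243 -0.1082  0.1862] F [-0.5 -0.3 -0.4] w 0.996
angle -0.04453335279323297 radius 0.07158058901099461
tangential F on tool -0.4767805395152753 radial -0.4164830637065244 turn [ 0.0003 -0.0007 -0.0012]
```

View pics/wrist13.png

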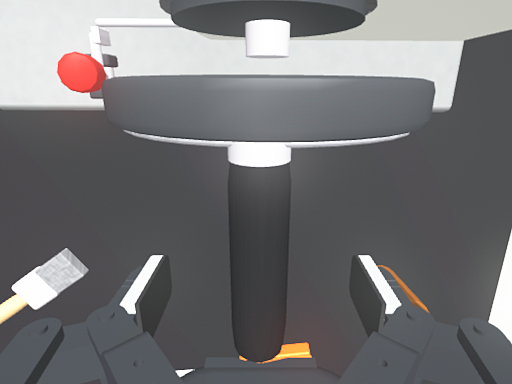

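The handle is centred between the open pads. Now I lift straight up, clear of the machine.

Emit:
{"fn": "play_rows", "kwargs": {"steps": [[[0,0,0.1],[0,0,0]],[[0,0,0.25],[0,0,0]],[[0,0,0.45],[0,0,0]],[[0,-0.2,0.6],[0,0,0]],[[-0.1,-0.4,0.6],[0,0,0]],[[-0.2,-0.6,0.6],[0,0,0]],[[-0.3,-0.8,0.6],[0,0,0]],[[-0.3,-0.8,0.6],[0,0,0]]]}}

```text
time_s: 20.7
tool_pos: [0.5473, -0.3117, 0.3361]
eef_rot: [-0.0, 0.719, 0.695, -0.002]
force: [0.4, 0.2, -1.1]
gripper_width: 1.003
```

Run:
```python
from h import *
s=robot.get_state(); print({k:np.round(s[k],4) for k in s if k in('tool_pos','force','time_s')})
for n in ["side","top"]:
    p,d=viewer.grab_frame(n); cv2.imwrite(f"pics/{n}14.png",p[:,:,::-1]); Q=cloud(n,d); l=(Q[...,:2]-O)@RR
    m=(d>0)&(l[...,1]<-.175)&(l[...,1]>-.25)&(l[...,0]>0)&(l[...,0]<.12)&(Q[...,2]>.18)&(Q[...,2]<.26)
    h=np.c_[l[m],Q[m][:,2]]*1000; print(n,len(h),h.min(0) if len(h) else 0,h.max(0) if len(h) else 0,np.median(h,0) if len(h) else 0)
    hsv=cv2.cvtColor(p,cv2.COLOR_RGB2HSV); r=((hsv[...,0]<8)|(hsv[...,0]>172))&(hsv[...,1]>150)&(hsv[...,2]>80)
    k,L,st,c=cv2.connectedComponentsWithStats(r.astype(np.uint8))
    for i in range(1,k):
        if st[i,4]>15: w=plane(n,*c[i],.123); print(n,'red',c[i],((w[:2]-O)@RR*1000).round(1))
p=cv2.imread('pics/side14.png')[115:255,195:345]; cv2.imwrite('pics/sidec14.png',cv2.resize(p,None,fx=4,fy=4,interpolation=2))
```

```text
{'time_s': np.float64(20.7), 'tool_pos': array([ 0.5473, -0.3117,  0.3361]), 'force': array([ 0.3644,  0.2439, -1.1356])}
side 0 0 0 0
side red [217.51282051 191.05128205] [-171.8   12.3]
side red [256.875      211.85416667] [ -57.6 -124.1]
top 208 [  44.39017381 -247.23387404  219.27883027] [  68.77775599 -175.4767291   240.17712471] [  54.76537427 -210.40616916  234.11952021]
top red [276.         199.65217391] [ -57.8 -123.2]
top red [224.875 231.25 ] [-168.    34.2]
```

View pics/sidec14.png

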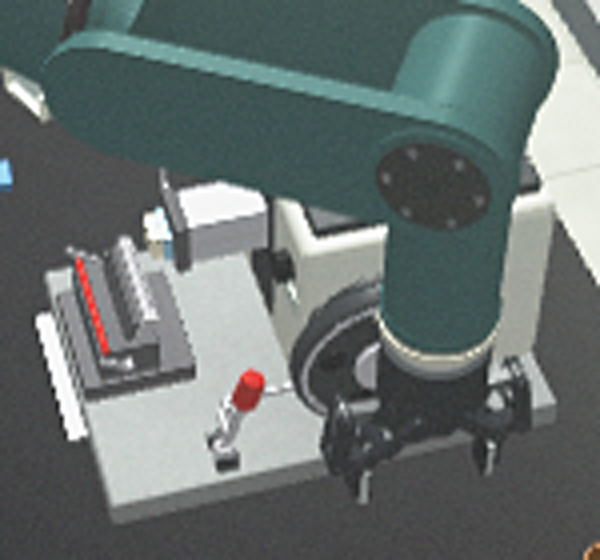

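View pics/top14.png

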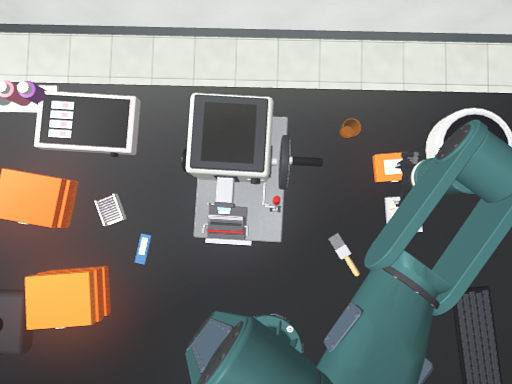

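The brake knob is at local x -58, which matches 0.60 rad (-60). The handle sits just short of the top, at about -0.06 rad, and the bystanders haven't moved. Handing in.

```bash
python3 -c "
from workcell import robot
print(robot.get_state()['joint_vel']); print(robot.sign_off())"
```

```text
[ 0.03434158 -0.00181153  0.00087265  0.00530731  0.0026344   0.00083469]
the job is handed in; nothing more can be done
None
```

The microtome is parked: the brake is released, the handwheel is resting in its catch just short of the top, and I handed the job in at about 20.8 s of the 67 s allowed.

- **Brake:** I pushed the red lever over its spring until the force on the tool fell to zero. The last pictures from both fixed cameras put the knob at x = -58 mm, where the released notch should give -60 mm.
- **Handwheel:** I gripped the crank handle from above and wound it up the front side from about -1.46 rad.
    - The pull was about 8–9 N, fell to about 1 N as the wheel was drawn in, then rose to 10 N with almost no movement.
    - I released it there at about -0.04 rad, and the last top view puts it at about -0.06 rad. I didn't test the catch by pushing the handle backwards, and the pin itself can't be seen.
- **Surroundings:** The force on the tool is near zero and the gripper is clear. The loose items I could see in the last top view look unmoved, but the arm hides part of the slide box, tray and forceps area. I planned the moves to keep off the blade holder, wax block and head.

**What didn't go to plan:** In the first two pushes the fingertips landed on top of the brake knob, with readings of up to 58 N sideways and 99 N upwards. That is below the 120 N wrist limit. I backed off both times, but the readings came only at the end of each move, so a brief higher peak can't be ruled out. The cameras showed why: the shut fingertips are about 22 mm behind the reported TCP, not 14 mm ahead as stated. I used the measured figure from then on.

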